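Unstack the donated games into their price trays

TASK

Sort the two stacks of donated games for the sale: take them apart from the top, one game at a time, and set each one down, lid up, in the tray of the same colour as its price dot. Each should lie flat on the tray's floor in the middle, its long side along the tray's long side. Do not drop or topple any game, and leave the tape roll and the mug of markers where they are.

Things in the scene. Friction and masses are not known exactly. Their poses are not given: they have to be found in the camera images.
- dominoes_center (a point): Centre (half-way up) of the wooden domino box, dark brown with a lighter sliding lid; 156 long x 64 wide x 50 high, x along its length, z up through its lid; firm, shut, can be gripped across its width. A red price dot, 19 across, is stuck on the lid near its +x end. It is at the bottom of one of the two stacks. Stacked boxes lie flat, a little askew and off-centre, so that every dot shows.
- strategy_center (a point): Centre (half-way up) of the cardboard game box with a charcoal-black lid, a grey-and-cream panel on it and a cream base; 156 long x 64 wide x 50 high, x along its length, z up through its lid; firm, shut, can be gripped across its width. A yellow price dot, 19 across, is stuck on the lid near its +x end. It is at the bottom of the other stack. Stacked boxes lie flat, a little askew and off-centre, so that every dot shows.
- dice_tin_center (a point): Centre (half-way up) of the silvery metal dice tin with rounded edges; 112 long x 60 wide x 44 high, x along its length, z up through its lid; firm, shut, can be gripped across its width. A blue price dot, 19 across, is stuck on the lid near its +x end. It lies on one of the two bottom boxes. Stacked boxes lie flat, a little askew and off-centre, so that every dot shows.
- word_game_center (a point): Centre (half-way up) of the brown kraft-cardboard word-game box with a brown-and-cream panel on the lid; 112 long x 60 wide x 44 high, x along its length, z up through its lid; firm, shut, can be gripped across its width. A green price dot, 19 across, is stuck on the lid near its +x end. It lies on the other bottom box. Stacked boxes lie flat, a little askew and off-centre, so that every dot shows.
- card_deck_center (a point): Centre (half-way up) of the small purple card-game box with a gold emblem and gold base; 76 long x 54 wide x 42 high, x along its length, z up through its lid; firm, shut, can be gripped across its width. A white price dot, 19 across, is stuck on the lid near its +x end. It lies on top of the tin or of the kraft box. Stacked boxes lie flat, a little askew and off-centre, so that every dot shows.
- tray_red: Shallow red plastic sorting tray, fixed to the table, the place for the game with the red dot (dominoes). Outside 196 long (x) x 144 wide (y), rim 14 high; walls and floor 4 thick, so the inner floor is 188 x 136 at height 4. Origin: centre of its underside, on the table.
- tray_yellow: Shallow yellow plastic sorting tray, fixed to the table, the place for the game with the yellow dot (strategy). Outside 196 long (x) x 144 wide (y), rim 14 high; walls and floor 4 thick, so the inner floor is 188 x 136 at height 4. Origin: centre of its underside, on the table.
- tray_blue: Shallow blue plastic sorting tray, fixed to the table, the place for the game with the blue dot (dice tin). Outside 196 long (x) x 144 wide (y), rim 14 high; walls and floor 4 thick, so the inner floor is 188 x 136 at height 4. Origin: centre of its underside, on the table.
- tray_green: Shallow green plastic sorting tray, fixed to the table, the place for the game with the green dot (word game). Outside 196 long (x) x 144 wide (y), rim 14 high; walls and floor 4 thick, so the inner floor is 188 x 136 at height 4. Origin: centre of its underside, on the table.
- tray_white: Shallow white plastic sorting tray, fixed to the table, the place for the game with the white dot (card deck). Outside 196 long (x) x 144 wide (y), rim 14 high; walls and floor 4 thick, so the inner floor is 188 x 136 at height 4. Origin: centre of its underside, on the table.
- tape_roll: Roll of brown parcel tape lying flat, 100 across, 48 high; loose, to be left alone. Origin: centre of its underside.
- marker_mug: Blue mug holding three markers, 78 across, about 145 high with the markers; loose, to be left alone. Origin: centre of its underside.
Mind the look-alikes: they are no part of the job. Leave any orange, purple or turquoise look-alike of the part that bears dominoes_center alone.

How it is judged:
At the end, for the whole second after the job is handed in: Each game rests, let go, flat and lid up on the floor of the tray of its dot's colour (height within 5 mm, tilt under 0.1 rad), its centre within 14 mm of the tray's centre and its length within 0.2 rad of the tray's length (horizontal distance between dominoes_center and tray_red below 0.014 m and z of dominoes_center in the frame of tray_red between 0.024 and 0.034 m and angle between each of dominoes_center, strategy_center, dice_tin_center, word_game_center, card_deck_center's own z axis and vertical below 0.1 rad and angle between the x axis of dominoes_center and the x axis of tray_red, either way round below 0.2 rad and linear speed of each of dominoes, strategy, dice_tin, word_game, card_deck below 0.02 m/s and contact force between the fingers and dominoes below 0.1 N and horizontal distance between strategy_center and tray_yellow below 0.014 m and z of strategy_center in the frame of tray_yellow between 0.024 and 0.034 m and angle between the x axis of strategy_center and the x axis of tray_yellow, either way round below 0.2 rad and contact force between the fingers and strategy below 0.1 N and horizontal distance between dice_tin_center and tray_blue below 0.014 m and z of dice_tin_center in the frame of tray_blue between 0.021 and 0.031 m and angle between the x axis of dice_tin_center and the x axis of tray_blue, either way round below 0.2 rad and contact force between the fingers and dice_tin below 0.1 N and horizontal distance between word_game_center and tray_green below 0.014 m and z of word_game_center in the frame of tray_green between 0.021 and 0.031 m and angle between the x axis of word_game_center and the x axis of tray_green, either way round below 0.2 rad and contact force between the fingers and word_game below 0.1 N and horizontal distance between card_deck_center and tray_white below 0.014 m and z of card_deck_center in the frame of tray_white between 0.02 and 0.03 m and angle between the x axis of card_deck_center and the x axis of tray_white, either way round below 0.2 rad and contact force between the fingers and card_deck below 0.1 N); the robot touches nothing.
It fails at once if a game is taken off (shifted more than 40 mm) with another one still lying on it or leaning against it ((distance of dominoes_center from where it was at the start of the episode above 0.04 m and contact force between dominoes and dice_tin above 0.3 N) or (distance of dominoes_center from where it was at the start of the episode above 0.04 m and contact force between dominoes and word_game above 0.3 N) or (distance of dominoes_center from where it was at the start of the episode above 0.04 m and contact force between dominoes and card_deck above 0.3 N) or (distance of strategy_center from where it was at the start of the episode above 0.04 m and contact force between strategy and dice_tin above 0.3 N) or (distance of strategy_center from where it was at the start of the episode above 0.04 m and contact force between strategy and word_game above 0.3 N) or (distance of strategy_center from where it was at the start of the episode above 0.04 m and contact force between strategy and card_deck above 0.3 N) or (distance of dice_tin_center from where it was at the start of the episode above 0.04 m and contact force between dice_tin and card_deck above 0.3 N) or (distance of word_game_center from where it was at the start of the episode above 0.04 m and contact force between word_game and card_deck above 0.3 N)).
It fails at once if a game is dropped, thrown or toppled (it moves faster than 0.7 m/s without being held) ((linear speed of dominoes above 0.7 m/s and contact force between the fingers and dominoes below 0.05 N) or (linear speed of strategy above 0.7 m/s and contact force between the fingers and strategy below 0.05 N) or (linear speed of dice_tin above 0.7 m/s and contact force between the fingers and dice_tin below 0.05 N) or (linear speed of word_game above 0.7 m/s and contact force between the fingers and word_game below 0.05 N) or (linear speed of card_deck above 0.7 m/s and contact force between the fingers and card_deck below 0.05 N)).
It fails at once if the tape roll or the mug is moved more than 20 mm or tipped (distance of any of tape_roll, marker_mug from where it was at the start of the episode above 0.02 m or angle between any of tape_roll, marker_mug's own z axis and vertical above 0.25 rad).
It also fails if it takes over 138 s, if anything falls off the work surface, if the arm or the gripper's body presses on something with over 40 N, if the wrist force passes 120 N, or if a joint passes its speed limit or range.

ROBOT

A 6-joint arm with a two-finger parallel gripper is mounted at the origin on the work surface. World frame = base frame: x ahead of the robot, y to its left, z up, the work surface at z = 0. Lengths are in m, angles in rad, forces in N, time in s.
With the tool pointing down it reaches from about 0.3 to 0.825 m from the base axis. Payload 5.4 kg.
Tool frame: the origin (TCP) lies between the finger pads; the fingertips stand 19 mm ahead of it and the grasp point (between the pads) is the TCP; y points along the fingers, x is the direction in which the jaws open and shut, and the axes are right-handed (so a half turn about y gives the same grasp; the last joint's range is limited). The gripper opens to 92 mm and grips with 3 to 60 N. Pads are 20 mm wide; open, the fingers measure 128 mm over their backs; the gripper's body (75 mm by 189 mm) begins 69 mm behind the grasp point.
Start: joints at [-0.21, 0.158, 1.597, -0, 1.386, -0.21], TCP at [0.575, -0, 0.234] pointing down, gripper open.
Joint ranges: [-2.91, 2.91], [-0.94, 2.29], [0.18, 2.7], [-1.29, 4.43], [0.17, 2.64], [-3, 3]. Speed limits (rad/s): [2.57, 2.57, 3.14, 3.14, 3.14, 3.14].

INTERFACE

Orientations are given as a unit quaternion [x, y, z, w].
In Python, from bench import * gives the robot as it stands.
- The arm moves only by the shell command python3 -m creep 'ROWS' [FORCE]. ROWS is a JSON object of lists of equal length, an entry for each row: "translation": the shift along the tool's x, y, z scaled (see below), a list of three; "turn": the turn, a rotation vector about the tool's x, y, z scaled (see below), a list of three; "hand": the finger opening in mm, from 0 to 91.9. A call has 1 to 5 rows; each row is the pose to reach, as a shift and turn from the pose measured when the call began, along the tool's axes at that moment; what a row does not reach only later rows make up. The controller multiplies each number of a shift by 500 mm and each number of a turn by pi/4 rad. A row lasts 1/12 s, in which the tool goes at most 41.7 mm and 7.16 degrees, less where a joint would pass 70% of its speed; a pose out of reach is approached as far as the arm can. A call with a number of a shift or a turn outside -1 to 1 is refused whole. A call with a gripper value outside its range is refused whole. The fingers move at their own pace and stop on an object; FORCE is the grip in N (left out, the last holds). Time passes only in rows, so rows that repeat a pose let the fingers close. It gives the time, the measured TCP pose, the force and the opening at its end, in the units of the state.
- sense(): the state, without advancing time (a new reading comes with each control period).
- read_camera(name): name is "scene" or "side" or "wrist"; returns (picture, depth): 420x560x3 uint8, red, green, blue; 420x560 float32, m along the optical axis (not along the pixel's ray), 0 where there is no reading.
- camera_info(name): a dict with "fx", "fy", "cx", "cy" (pixels), "world_to_cam" (4x4, takes a point from world to camera coordinates). Camera axes: x right, y down, z forward; pixel columns grow to the right and rows downward; lengths in m; the calibration is good to about 2 mm. The wrist camera is an equidistant fisheye: a pixel r from the principal point sees the ray r / f radians off the axis. A picture is of the moment at which its call begins: read the wrist's pose just before it. camera_info takes no time and is no camera call; for the wrist camera it gives the pose at the moment of the call.
- job_done(): hands the job in, once; it reports no verdict.
The state is a dict: "clock": time; "qpos": joint angles; "joint_vel": joint speeds; "effort": joint torques, N m; "eef_pos": TCP position; "tcp_rot": TCP orientation; "contact_force": force on the tool from outside, world axes, zero at the start; "ft_torque": the same for the moment, N m; "finger_gap": opening from 0.0 (shut) to 1.0 (fully open).
Only numpy, scipy, OpenCV 4.12 (cv2) and the standard library are available. Lean on these libraries where they do the work, as an engineer would, in place of code of your own. Each camera call takes 0.05 s, during which the arm holds its last target.

## Working session

There is one attempt and no reset: what is moved stays moved. The work goes in short steps, Python scripts to look and compute and a shell command to move; the robot and the scene stay as the last step left them, time stands still between calls to the robot, and variables do not carry over. Pictures are saved under pics/ and viewed, and the job is handed in when it is done.

```bash
ls; mkdir -p pics
python3 - <<'E'
from bench import *
import cv2
print(sense())
for n in ["scene","side","wrist"]:
    p,d=read_camera(n); cv2.imwrite(f"pics/{n}0.png",p[:,:,::-1]); 
    import numpy as np
    np.savez(f"{n}0.npz",p=p,d=d); i=camera_info(n);np.savez(f"{n}0i.npz",**i); print(n,i)
E
```

```text
pics
{'clock': 0.0, 'qpos': array([-2.10088347e-01,  1.59021171e-01,  1.59820384e+00,  4.44362596e-06,
        1.38622789e+00, -2.10095985e-01]), 'joint_vel': array([-0.00150066, -0.00165736,  0.00104232,  0.0015159 ,  0.00094908,
        0.00134505]), 'effort': array([ 4.79022274e-04, -3.85570908e+01, -3.22103977e+01,  7.00944406e-02,
        3.78346047e-02, -1.56143192e-04]), 'eef_pos': array([5.74411280e-01, 1.12446099e-04, 2.32648785e-01]), 'tcp_rot': array([-7.06967802e-01,  6.40502674e-04,  6.45323674e-04,  7.07245148e-01]), 'contact_force': array([ 0.36375154,  1.06106256, -0.24173034]), 'ft_torque': array([ 0.00617535,  0.02630638, -0.01150729]), 'finger_gap': 0.9998255091678072}
scene {'fx': 404.1790096005228, 'fy': 404.1790096005228, 'cx': 277.37357317614465, 'cy': 212.83413569332475, 'world_to_cam': array([[ 1.18133526e-02,  9.99930057e-01, -5.70794020e-04,
         4.22639911e-02],
       [ 8.51043104e-01, -1.03540597e-02, -5.24993742e-01,
        -3.08436673e-01],
       [-5.24962933e-01,  5.71616587e-03, -8.51105895e-01,
         1.38607140e+00],
       [ 0.00000000e+00
[... 201 characters left out ...]
647734, -0.29127482, -0.01760882,  0.40737417],
       [-0.21107112,  0.7322516 , -0.64750026,  0.19508241],
       [ 0.20149461, -0.61560261, -0.76186177,  1.64338979],
       [ 0.        ,  0.        ,  0.        ,  1.        ]])}
wrist {'fx': 325.19226210127806, 'fy': 325.19226210127806, 'cx': 276.6328786709886, 'cy': 212.38133186189376, 'world_to_cam': array([[ 9.99999883e-01,  3.06371950e-04, -3.75549264e-04,
        -5.74231400e-01],
       [ 3.92758013e-04, -9.66265987e-01,  2.57545896e-01,
        -2.99551888e-02],
       [-2.83975642e-04, -2.57546013e-01, -9.66265994e-01,
         3.89860044e-01],
       [ 0.00000000e+00,  0.00000000e+00,  0.00000000e+00,
         1.00000000e+00]])}
```

View pics/scene0.png

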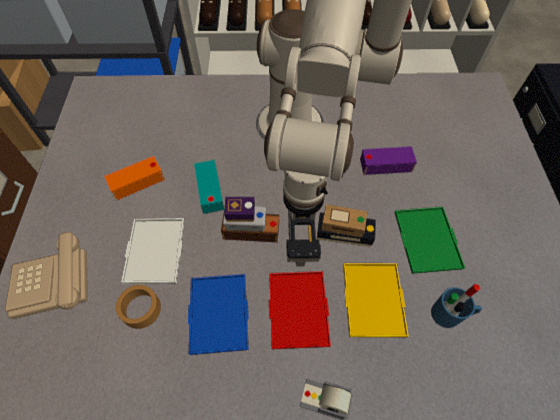

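View pics/side0.png

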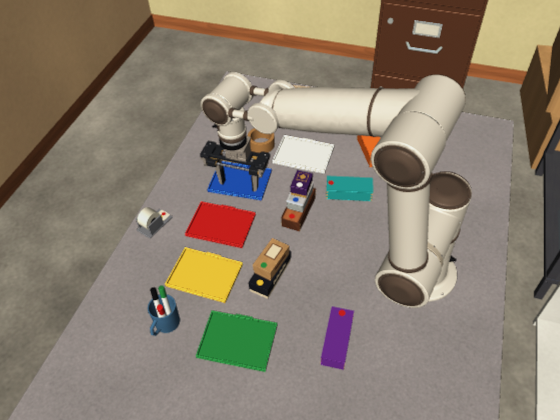

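View pics/wrist0.png

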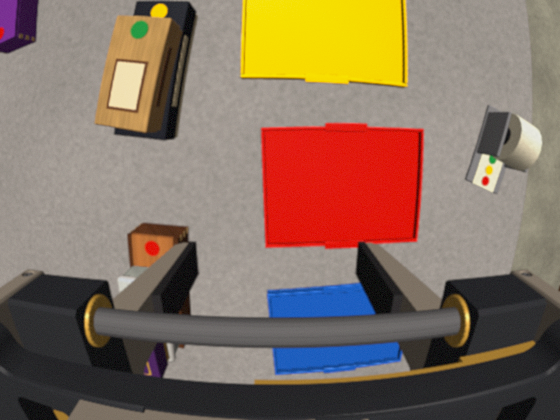

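```bash
cat > h.py <<'E'
import numpy as np, cv2
def cloud(f):
    z=np.load(f+".npz"); i=np.load(f+"i.npz"); d=z['d']; p=z['p']
    v,u=np.mgrid[:420,:560]; x=(u-i['cx'])/i['fx']; y=(v-i['cy'])/i['fy']
    c=np.stack([x*d,y*d,d],-1); T=i['world_to_cam']
    w=(c-T[:3,3])@T[:3,:3]; w[d==0]=np.nan
    return p,w
def ontoplane(f,uv,h):
    i=np.load(f+"i.npz");T=i['world_to_cam'];R=T[:3,:3]
    uv=np.atleast_2d(uv).astype(float)
    r=np.c_[(uv[:,0]-i['cx'])/i['fx'],(uv[:,1]-i['cy'])/i['fy'],np.ones(len(uv))]@R
    o=-R.T@T[:3,3]; return o+r*((h-o[2])/r[:,2])[:,None]
def rect(xy):
    (c,s,a)=cv2.minAreaRect((np.asarray(xy)*1000).astype(np.float32))
    if s[0]<s[1]: s=s[::-1]; a+=90
    a=(a+90)%180-90
    return np.round(c,1),np.round(s,1),round(a,1)
E
python3 - <<'E'
from h import *
for f in ["scene0","side0"]:
    p,w=cloud(f); hsv=cv2.cvtColor(p,cv2.COLOR_RGB2HSV); H,S,V=cv2.split(hsv)
    i=np.load(f+"i.npz");T=i['world_to_cam']; print(f,"cam",-T[:3,:3].T@T[:3,3])
    t=w[...,2]; fl=(S<60)&(V>60)&(abs(t)<.02); print("table z",np.nanmedian(t[fl]),np.nanstd(t[fl]))
    M={'red':((H<6)|(H>174))&(S>180)&(V>100),'yellow':(abs(H.astype(int)-25)<6)&(S>180)&(V>130),'blue':(abs(H.astype(int)-108)<10)&(S>150)&(V>80),'green':(abs(H.astype(int)-65)<14)&(S>150),'white':(S<40)&(V>185)}
    for k,m in M.items():
        n,l,st,c=cv2.connectedComponentsWithStats((m&(abs(t)<.03)).astype(np.uint8))
        j=1+np.argmax(st[1:,4]); q=(l==j); 
        cs,_=cv2.findContours(q.astype(np.uint8),0,2); cn=max(cs,key=len)[:,0]
        print(k,st[j],"rim",rect(ontoplane(f,cn,.014)[:,:2]),"floorz",np.round(np.nanmedian(t[q]),4), "cloud",rect(w[q][:,:2]))
    # boxes by height
    for lo,hi in [(.043,.057),(.087,.101),(.128,.143)]:
        m=((t>lo)&(t<hi)&(w[...,0]>.2)&(w[...,0]<.6)&(w[...,1]<.45)).astype(np.uint8)
        n,l,st,c=cv2.connectedComponentsWithStats(m)
        for j in range(1,n):
            if st[j,4]>60:
                q=l==j; print(lo,st[j],np.round(np.median(w[q],0),3),rect(w[q][:,:2]),np.median(p[q],0))
E
```

```text
scene0 cam [ 0.98962973 -0.05337762  1.01779034]
table z 0.0022785663872105302 0.002685242903258324
red [ 269  272   61   77 4240] rim (array([655.7,   3. ]), array([195.9, 150. ]), 1.6) floorz 0.0064 cloud (array([654.7,   3.1]), array([195.7, 149.9]), 1.4)
yellow [ 344  263   64   74 4025] rim (array([631.1, 200.1]), array([195.7, 150.9]), -0.7) floorz 0.0064 cloud (array([631.1, 199.5]), array([196.1, 150.2]), -1.1)
blue [ 188  275   60   80 4340] rim (array([ 663.8, -201.4]), array([196.1, 150.4]), 4.0) floorz 0.0064 cloud (array([ 663. , -201.1]), array([195.8, 150.2]), 4.3)
green [ 395  208   70   65 3183] rim (array([459. , 377.1]), array([195.8, 149.4]), 4.5) floorz 0.0066 cloud (array([458.1, 375.5]), array([195.9, 150.2]), 3.9)
white [ 122  221   61   61 2966] rim (array([ 487.2, -390.8]), array([184.1, 150.6]), 0.3) floorz 0.0064 cloud (array([ 485.2, -390. ]), array([189.8, 151.8]), -0.8)
0.043 [364 157  53  10 362] [0.214 0.295 0.052] (array([213.1, 300.2]), array([156.5,  27.3]), -89.1) [ 92.  35. 112.]
0.043 [194 159  29  48 964] [ 0.288 -0.25   0.052] (array([ 282.5, 
[... 2568 characters left out ...]
08] [0.211 0.297 0.05 ] (array([211.2, 299.5]), array([159.2,  25. ]), -88.3) [104.  42. 135.]
0.087 [376  41  33   9  92] [ 0.281 -1.035  0.094] (array([  277.3, -1033.9]), array([139.4,  26.8]), -3.2) [82. 49. 32.]
0.087 [286 181  28  25 202] [ 0.419 -0.1    0.094] (array([ 420.6, -133. ]), array([114.1,  57.8]), 85.6) [171.5 164.5 167.5]
0.087 [253 238  37  36 661] [0.433 0.136 0.094] (array([433. , 132.4]), array([116.1,  62.3]), 77.7) [177. 135.  83.]
0.128 [377  32  36  11 116] [ 0.273 -1.036  0.135] (array([  273.7, -1033.1]), array([146.4,  31.6]), -1.7) [82. 49. 32.]
0.128 [291 170  22  22 314] [ 0.419 -0.143  0.136] (array([ 420. , -146.4]), array([85.8, 55.2]), 90.0) [75. 45. 75.]
```

Run:
```python
import cv2
a=cv2.imread("pics/scene0.png")[170:260,190:390];cv2.imwrite("pics/c1.png",cv2.resize(a,None,fx=4,fy=4,interpolation=2))
a=cv2.imread("pics/side0.png")[160:300,230:380];cv2.imwrite("pics/c2.png",cv2.resize(a,None,fx=4,fy=4,interpolation=2))
```

```text
(no output)
```

View pics/c1.png

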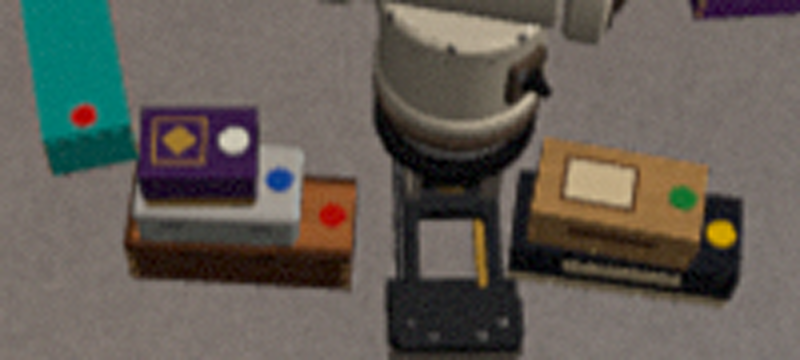

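View pics/c2.png

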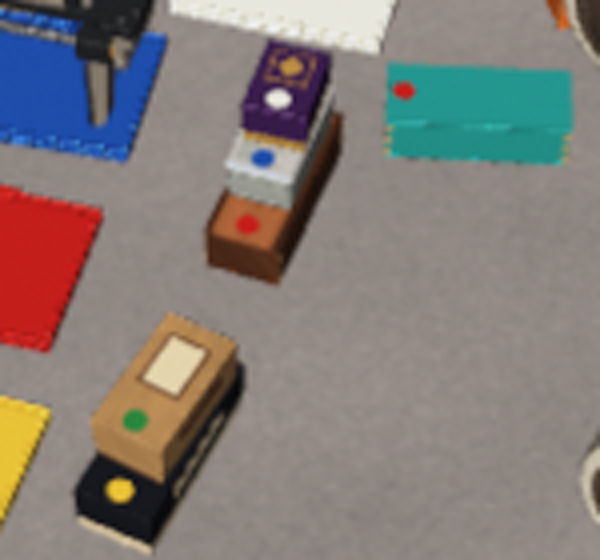

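```bash
cat > go.py <<'E'
import sys,numpy as np
from scipy.spatial.transform import Rotation as Ro
from bench import *
def calc(x,y,z,adeg):
    s=sense(); R=Ro.from_quat(s['tcp_rot']).as_matrix(); a=np.radians(adeg); c,d=np.cos(a),np.sin(a)
    Rt=np.array([[c,0,-d],[d,0,c],[0,-1,0]])
    t=R.T@(np.array([x,y,z])/1000-s['eef_pos'])/.5
    r=Ro.from_matrix(R.T@Rt).as_rotvec()/(np.pi/4)
    print("clk",round(s['clock'],2),"pos",np.round(s['eef_pos']*1000,1),"yaw",round(np.degrees(np.arctan2(R[1,0],R[0,0])),1),"gap",round(s['finger_gap']*92,1),"F",np.round(s['contact_force'],1))
    print("t",np.round(t,3),"turn",np.round(r,3),"q6",round(s['qpos'][5],2))
if __name__=="__main__": calc(*map(float,sys.argv[1:]))
E
python3 go.py 420.3 -146.5 233 0
python3 - <<'E'
from h import *
for n,uv in [("mug",(455,312)),("tape",(138,306))]: print(n,ontoplane("scene0",uv,.04))
E
```

```text
clk 0.15 pos [574.5   0.  232.9] yaw -0.0 gap 92.2 F [-1.   0.6 -0.4]
t [-0.308  0.    -0.293] turn [-0.    -0.    -0.002] q6 -0.21
mug [[0.67941632 0.38816988 0.04      ]]
tape [[ 0.65475482 -0.39691658  0.04      ]]
```

```bash
python3 -m creep '{"translation":[[-0.308,0,-0.293],[-0.308,0,-0.293],[-0.308,0,-0.293],[-0.308,0,-0.293],[-0.308,0,-0.293]],"turn":[[0,0,0],[0,0,0],[0,0,0],[0,0,0],[0,0,0]],"hand":[91.9,91.9,91.9,91.9,91.9]}' 30; python3 go.py 420.3 -146.5 150 0
```

```text
clock: 0.57
eef_pos: [0.4221, -0.144, 0.2326]
tcp_rot: [-0.707, 0.0, 0.001, 0.707]
contact_force: [0.9, -1.0, -0.4]
finger_gap: 1.001
clk 0.57 pos [ 422.1 -144.   232.6] yaw 0.1 gap 92.1 F [ 0.9 -1.  -0.4]
t [-0.003  0.165 -0.005] turn [-0.     0.001 -0.002] q6 -0.6
```

```bash
python3 -m creep '{"translation":[[-0.003,0.08,-0.005],[-0.003,0.15,-0.005],[-0.003,0.2,-0.005],[-0.003,0.225,-0.005],[-0.003,0.225,-0.005]],"turn":[[0,0,0],[0,0,0],[0,0,0],[0,0,0],[0,0,0]],"hand":[91.9,91.9,91.9,91.9,91.9]}' 30; python3 go.py 420.3 -146.5 120 0
python3 - <<'E'
from bench import *
import cv2
for n in ["side","wrist"]:
    p,d=read_camera(n); cv2.imwrite(f"pics/{n}1.png",p[:,:,::-1])
a=cv2.imread("pics/side1.png")[120:270,220:370]
cv2.imwrite("pics/side1c.png",cv2.resize(a,None,fx=3.5,fy=3.5))
E
```

```text
clock: 0.98
eef_pos: [0.4178, -0.1449, 0.1166]
tcp_rot: [-0.705, 0.003, 0.003, 0.709]
contact_force: [0.3, -0.1, -0.3]
finger_gap: 1.004
clk 0.98 pos [ 417.8 -144.9  116.6] yaw 0.0 gap 92.4 F [ 0.3 -0.1 -0.3]
t [ 0.005 -0.007 -0.003] turn [-0.006  0.001 -0.01 ] q6 -0.61
```

View pics/side1c.png

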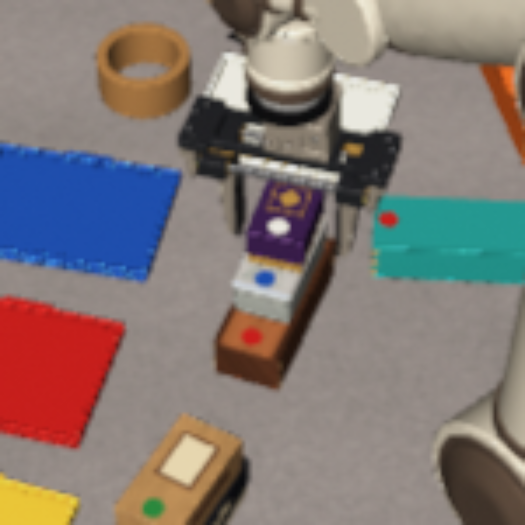

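View pics/wrist1.png

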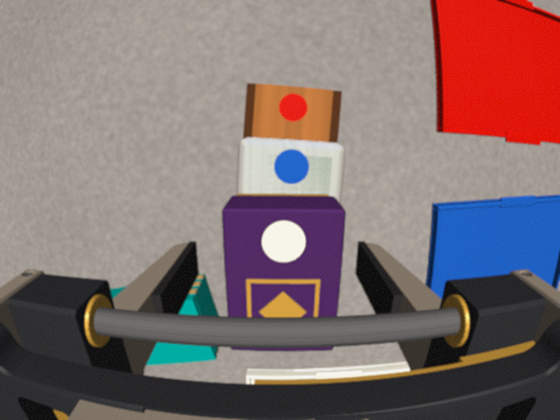

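The wrist picture shows the card box (columns 223–344) between the fingers (197–357), with the dots of the tin and dominoes visible behind it. I'll correct by a few mm and grip.

```bash
python3 -m creep '{"translation":[[0.005,-0.007,-0.003],[0.005,-0.007,-0.003],[0.005,-0.007,-0.003],[0.005,-0.007,-0.003],[0.005,-0.007,-0.003]],"turn":[[-0.006,0,-0.01],[-0.006,0,-0.01],[-0.006,0,-0.01],[-0.006,0,-0.01],[-0.006,0,-0.01]],"hand":[91.9,80,60,40,40]}' 30; python3 go.py 420.3 -146.5 120 0
```

```text
clock: 1.5
eef_pos: [0.4232, -0.148, 0.1243]
tcp_rot: [0.709, 0.003, 0.002, -0.705]
contact_force: [-0.6, -0.0, 0.2]
finger_gap: 0.735
clk 1.5 pos [ 423.2 -148.   124.3] yaw 0.1 gap 67.6 F [-0.6 -0.   0.2]
t [-0.006  0.008  0.003] turn [0.006 0.001 0.008] q6 -0.61
```

```bash
python3 -m creep '{"translation":[[-0.004,0.006,0.001],[-0.004,0.006,0.001],[-0.004,0.006,0.001],[-0.004,0.006,0.001],[-0.004,0.006,0.001]],"turn":[[0,0,0],[0,0,0],[0,0,0],[0,0,0],[0,0,0]],"hand":[30,30,30,30,30]}' 30; python3 go.py 420.3 -146.5 120 0; python3 -m creep '{"translation":[[0,0,0],[0,0,0],[0,0,0],[0,0,0],[0,0,0]],"turn":[[0,0,0],[0,0,0],[0,0,0],[0,0,0],[0,0,0]],"hand":[30,30,30,30,30]}' 30;python3 go.py 420.3 -146.5 170 0
```

```text
clock: 1.92
eef_pos: [0.421, -0.1474, 0.121]
tcp_rot: [0.709, 0.002, 0.002, -0.706]
contact_force: [0.5, 0.4, -0.7]
finger_gap: 0.584
clk 1.92 pos [ 421.  -147.4  121. ] yaw 0.1 gap 53.7 F [ 0.5  0.4 -0.7]
t [-0.001  0.002  0.002] turn [0.005 0.001 0.008] q6 -0.61
clock: 2.33
eef_pos: [0.421, -0.1474, 0.121]
tcp_rot: [0.709, 0.002, 0.002, -0.706]
contact_force: [-0.8, -0.8, -1.4]
finger_gap: 0.587
clk 2.33 pos [ 421.  -147.4  121. ] yaw 0.1 gap 54.0 F [-0.8 -0.8 -1.4]
t [-0.001 -0.098  0.001] turn [0.005 0.001 0.008] q6 -0.61
```

```bash
python3 -m creep '{"translation":[[0,-0.03,0],[0,-0.08,0],[0,-0.14,0],[0,-0.19,0],[0,-0.2,0]],"turn":[[0,0,0],[0,0,0],[0,0,0],[0,0,0],[0,0,0]],"hand":[30,30,30,30,30]}' 30;python3 go.py 486 -390 200 -90
```

```text
clock: 2.75
eef_pos: [0.4225, -0.1484, 0.2258]
tcp_rot: [0.71, 0.005, 0.004, -0.704]
contact_force: [-0.4, 0.3, -0.3]
finger_gap: 0.588
clk 2.75 pos [ 422.5 -148.4  225.8] yaw 0.1 gap 54.1 F [-0.4  0.3 -0.3]
t [ 0.126  0.057 -0.483] turn [-0.004  2.001  0.022] q6 -0.61
```

```bash
python3 -m creep '{"translation":[[0.126,0,-0.483],[0.126,0,-0.483],[0.126,0,-0.483],[0.126,0,-0.483],[0.126,0,-0.483]],"turn":[[0,0.16,0],[0,0.32,0],[0,0.48,0],[0,0.64,0],[0,0.8,0]],"hand":[30,30,30,30,30]}' 30;python3 go.py 486 -390 200 -90
```

```text
clock: 3.17
eef_pos: [0.4744, -0.3496, 0.2258]
tcp_rot: [0.674, -0.214, 0.224, -0.671]
contact_force: [1.0, 0.0, -0.7]
finger_gap: 0.583
clk 3.17 pos [ 474.4 -349.6  225.8] yaw -36.1 gap 53.7 F [ 1.   0.  -0.7]
t [ 0.066  0.052 -0.052] turn [-0.009  1.198  0.016] q6 -0.21
```

```bash
python3 -m creep '{"translation":[[0.066,0.02,-0.052],[0.066,0.04,-0.052],[0.066,0.05,-0.052],[0.066,0.05,-0.052],[0.066,0.05,-0.052]],"turn":[[0,0.16,0],[0,0.32,0],[0,0.48,0],[0,0.64,0],[0,0.8,0]],"hand":[30,30,30,30,30]}' 30;python3 go.py 486 -390 120 -90
```

```text
clock: 3.58
eef_pos: [0.4853, -0.3899, 0.1984]
tcp_rot: [-0.572, 0.412, -0.419, 0.573]
contact_force: [-0.5, -0.2, -0.6]
finger_gap: 0.583
clk 3.58 pos [ 485.3 -389.9  198.4] yaw -71.9 gap 53.6 F [-0.5 -0.2 -0.6]
t [-0.     0.157  0.   ] turn [-0.011  0.402  0.008] q6 0.38
```

```bash
python3 -m creep '{"translation":[[0,0.06,0],[0,0.12,0],[0,0.157,0],[0,0.157,0],[0,0.157,0]],"turn":[[-0.011,0.15,0.008],[-0.011,0.3,0.008],[-0.011,0.4,0.008],[-0.011,0.4,0.008],[-0.011,0.4,0.008]],"hand":[30,30,30,30,30]}' 30;python3 go.py 486 -390 40 -90
python3 - <<'E'
from bench import *
import cv2
p,d=read_camera("wrist"); cv2.imwrite(f"pics/w2.png",p[:,:,::-1])
E
```

```text
clock: 4.0
eef_pos: [0.4851, -0.3892, 0.1178]
tcp_rot: [-0.501, 0.501, -0.498, 0.501]
contact_force: [0.6, 0.0, -0.7]
finger_gap: 0.588
clk 4.0 pos [ 485.1 -389.2  117.8] yaw -89.8 gap 54.1 F [ 0.6  0.  -0.7]
t [0.002 0.156 0.002] turn [ 0.004  0.005 -0.004] q6 0.7
```

View pics/w2.png

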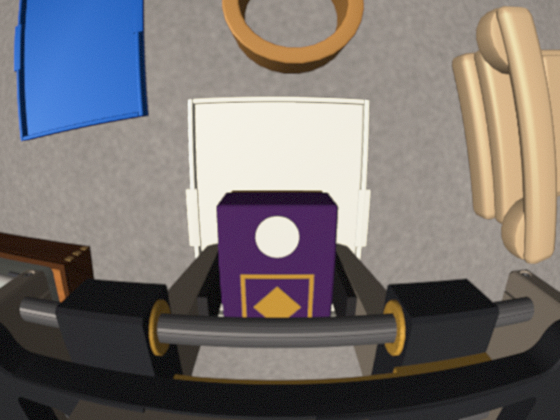

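The card box (columns 218–337) sits centred over the white tray (190–368). Lowering.

```bash
python3 -m creep '{"translation":[[0.002,0.06,0.002],[0.002,0.11,0.002],[0.002,0.145,0.002],[0.002,0.16,0.002],[0.002,0.16,0.002]],"turn":[[0,0,0],[0,0,0],[0,0,0],[0,0,0],[0,0,0]],"hand":[30,30,30,30,30]}' 30;python3 go.py 486 -390 31 -90;  python3 -m creep '{"translation":[[0,0,0],[0,0,0],[0,0,0]],"turn":[[0,0,0],[0,0,0],[0,0,0]],"hand":[30,30,30]}' 30;python3 go.py 486 -390 31 -90
```

```text
clock: 4.47
eef_pos: [0.4868, -0.391, 0.0395]
tcp_rot: [-0.501, 0.499, -0.498, 0.501]
contact_force: [-0.8, -0.4, -0.7]
finger_gap: 0.589
clk 4.47 pos [ 486.8 -391.    39.5] yaw -89.7 gap 54.2 F [-0.8 -0.4 -0.7]
t [-0.002  0.017 -0.002] turn [ 0.001  0.006 -0.002] q6 0.7
clock: 4.72
eef_pos: [0.4879, -0.3922, 0.0417]
tcp_rot: [0.501, -0.498, 0.499, -0.501]
contact_force: [0.8, -0.6, -1.6]
finger_gap: 0.584
clk 4.72 pos [ 487.9 -392.2   41.7] yaw -89.7 gap 53.7 F [ 0.8 -0.6 -1.6]
t [-0.004  0.021 -0.004] turn [-0.002  0.007  0.002] q6 0.7
```

```bash
python3 -m creep '{"translation":[[-0.004,0.008,-0.004],[-0.004,0.014,-0.004],[-0.004,0.018,-0.004],[-0.004,0.02,-0.004],[-0.004,0.021,-0.004]],"turn":[[0,0,0],[0,0,0],[0,0,0],[0,0,0],[0,0,0]],"hand":[30,30,30,30,30]}' 30;python3 go.py 486 -390 31 -90;  python3 -m creep '{"translation":[[0,0,0],[0,0,0]],"turn":[[0,0,0],[0,0,0]],"hand":[30,30]}' 30;python3 go.py 486 -390 31 -90
```

```text
clock: 5.13
eef_pos: [0.4857, -0.3901, 0.031]
tcp_rot: [0.501, -0.498, 0.499, -0.501]
contact_force: [-0.4, 1.2, 2.3]
finger_gap: 0.584
clk 5.13 pos [ 485.7 -390.1   31. ] yaw -89.7 gap 53.7 F [-0.4  1.2  2.3]
t [-0.    -0.     0.001] turn [-0.001  0.006  0.001] q6 0.7
clock: 5.3
eef_pos: [0.4857, -0.3901, 0.0311]
tcp_rot: [0.501, -0.498, 0.499, -0.501]
contact_force: [-1.1, -0.9, 0.1]
finger_gap: 0.586
clk 5.3 pos [ 485.7 -390.1   31.1] yaw -89.7 gap 53.9 F [-1.1 -0.9  0.1]
t [-0.     0.     0.001] turn [-0.001  0.006  0.001] q6 0.7
```

Touching (about 2 N seen briefly). Open and rise.

```bash
python3 -m creep '{"translation":[[0,0,0],[0,0,0],[0,0,0],[0,0,0],[0,0,0]],"turn":[[0,0,0],[0,0,0],[0,0,0],[0,0,0],[0,0,0]],"hand":[60,70,80,80,80]}' 30;python3 -m creep '{"translation":[[0,-0.03,0],[0,-0.11,0],[0,-0.19,0],[0,-0.27,0],[0,-0.33,0]],"turn":[[0,0,0],[0,0,0],[0,0,0],[0,0,0],[0,0,0]],"hand":[80,80,80,80,80]}' 30;python3 go.py 434 132.3 233 -12.4
python3 - <<'E'
from bench import *
import cv2
p,d=read_camera("wrist"); cv2.imwrite(f"pics/w3.png",p[:,:,::-1])
E
```

```text
clock: 5.72
eef_pos: [0.4858, -0.3902, 0.0312]
tcp_rot: [0.501, -0.498, 0.499, -0.501]
contact_force: [-0.7, -0.6, -0.0]
finger_gap: 0.869
clock: 6.13
eef_pos: [0.4863, -0.3906, 0.2001]
tcp_rot: [0.501, -0.497, 0.501, -0.501]
contact_force: [0.4, -0.8, 1.6]
finger_gap: 0.868
clk 6.13 pos [ 486.3 -390.6  200.1] yaw -89.7 gap 79.8 F [ 0.4 -0.8  1.6]
t [-1.046 -0.071 -0.099] turn [-0.    -1.718  0.007] q6 0.7
```

View pics/w3.png

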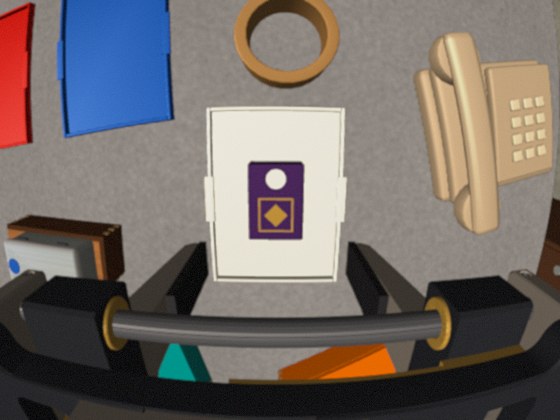

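The card box lies in the white tray, columns 249–303 in 206–346 and rows 162–240 in 107–282, which is centred. Now I'll re-measure the tin.

```bash
cat > meas.py <<'E'
import sys
from h import *; from bench import *
k=sys.argv[1]; lo,hi=float(sys.argv[2]),float(sys.argv[3]); box=list(map(float,sys.argv[4:8]))
for n in ["scene","side"]:
    p,d=read_camera(n); np.savez(f"{n}{k}.npz",p=p,d=d); np.savez(f"{n}{k}i.npz",**camera_info(n)); cv2.imwrite(f"pics/{n}{k}.png",p[:,:,::-1])
    p,w=cloud(n+k); t=w[...,2]
    m=((t>lo)&(t<hi)&(w[...,0]>box[0])&(w[...,0]<box[1])&(w[...,1]>box[2])&(w[...,1]<box[3])).astype(np.uint8)
    N,l,st,c=cv2.connectedComponentsWithStats(m)
    for j in range(1,N):
        if st[j,4]>60:
            q=l==j; print(n,st[j],np.round(np.median(w[q],0),3),rect(w[q][:,:2]),np.median(p[q],0))
E
python3 meas.py A .087 .101 .3 .55 -.3 .3
```

```text
scene [223 205  43  22 825] [ 0.427 -0.136  0.096] (array([ 423.8, -136.6]), array([112. ,  61.3]), 86.2) [156. 149. 141.]
scene [323 204  44  28 869] [0.437 0.132 0.096] (array([434., 132.]), array([111.5,  64.3]), 77.9) [151. 113.  64.]
side [286 177  28  29 470] [ 0.421 -0.132  0.094] (array([ 422.2, -136.7]), array([115.9,  61.6]), 87.3) [184. 180. 174.]
side [253 238  37  37 662] [0.432 0.136 0.094] (array([433.2, 132.5]), array([118.1,  63.3]), 78.3) [175. 132.  82.]
```

```bash
python3 go.py 423 -136.6 200 -3.3
```

```text
clk 6.28 pos [ 487.1 -391.6  200. ] yaw -89.7 gap 80.0 F [ 0.2 -1.3  0.1]
t [-0.511 -0.004 -0.126] turn [ 1.00e-03 -1.92e+00  1.20e-02] q6 0.7
```

```bash
python3 -m creep '{"translation":[[-0.511,0,-0.126],[-0.511,0,-0.126],[-0.511,0,-0.126],[-0.511,0,-0.126],[-0.511,0,-0.126]],"turn":[[0,-0.16,0],[0,-0.32,0],[0,-0.48,0],[0,-0.64,0],[0,-0.8,0]],"hand":[91.9,91.9,91.9,91.9,91.9]}' 30;python3 go.py 423 -136.6 200 -3.3
```

```text
clock: 6.7
eef_pos: [0.4337, -0.1853, 0.1953]
tcp_rot: [0.632, -0.317, 0.32, -0.63]
contact_force: [-0.0, 0.4, 0.6]
finger_gap: 0.997
clk 6.7 pos [ 433.7 -185.3  195.3] yaw -53.6 gap 91.7 F [-0.   0.4  0.6]
t [-0.091 -0.01   0.041] turn [ 0.003 -1.118  0.006] q6 0.28
```

```bash
python3 -m creep '{"translation":[[-0.091,-0.01,0.041],[-0.091,-0.01,0.041],[-0.091,-0.01,0.041],[-0.091,-0.01,0.041],[-0.091,-0.01,0.041]],"turn":[[0,-0.16,0],[0,-0.32,0],[0,-0.48,0],[0,-0.64,0],[0,-0.8,0]],"hand":[91.9,91.9,91.9,91.9,91.9]}' 30;python3 go.py 423 -136.6 130 -3.3
```

```text
clock: 7.12
eef_pos: [0.4222, -0.1354, 0.1982]
tcp_rot: [0.7, -0.109, 0.109, -0.698]
contact_force: [1.0, -0.2, -0.2]
finger_gap: 1.0
clk 7.12 pos [ 422.2 -135.4  198.2] yaw -17.7 gap 92.0 F [ 1.  -0.2 -0.2]
t [ 0.002  0.136 -0.001] turn [ 0.003 -0.32   0.001] q6 -0.27
```

```bash
python3 -m creep '{"translation":[[0.002,0.05,-0.001],[0.002,0.09,-0.001],[0.002,0.12,-0.001],[0.002,0.136,-0.001],[0.002,0.136,-0.001]],"turn":[[0,-0.16,0],[0,-0.32,0],[0,-0.32,0],[0,-0.32,0],[0,-0.32,0]],"hand":[91.9,91.9,91.9,91.9,91.9]}' 30;python3 go.py 423 -136.6 77 -3.3
```

```text
clock: 7.53
eef_pos: [0.4209, -0.1351, 0.1271]
tcp_rot: [-0.707, 0.023, -0.019, 0.707]
contact_force: [-0.0, 0.2, 0.2]
finger_gap: 0.995
clk 7.53 pos [ 420.9 -135.1  127.1] yaw -3.3 gap 91.5 F [-0.   0.2  0.2]
t [ 0.005  0.1   -0.003] turn [-0.001 -0.001 -0.007] q6 -0.52
```

```bash
python3 -m creep '{"translation":[[0.003,0.04,-0.003],[0.003,0.075,-0.003],[0.003,0.094,-0.003],[0.003,0.098,-0.003],[0.003,0.098,-0.003]],"turn":[[0,0,0],[0,0,0],[0,0,0],[0,0,0],[0,0,0]],"hand":[91.9,91.9,91.9,91.9,91.9]}' 30;python3 go.py 423 -136.6 77 -3.3;python3 -m creep '{"translation":[[0,0,0],[0,0,0]],"turn":[[0,0,0],[0,0,0]],"hand":[91.9,91.9]}' 30;python3 go.py 423 -136.6 77 -3.3
```

```text
clock: 7.95
eef_pos: [0.422, -0.1366, 0.0781]
tcp_rot: [-0.706, 0.023, -0.019, 0.707]
contact_force: [0.3, -0.5, 0.8]
finger_gap: 1.005
clk 7.95 pos [ 422.  -136.6   78.1] yaw -3.4 gap 92.4 F [ 0.3 -0.5  0.8]
t [0.002 0.002 0.   ] turn [-0.001 -0.001 -0.008] q6 -0.53
clock: 8.12
eef_pos: [0.4228, -0.1371, 0.0793]
tcp_rot: [0.707, -0.022, 0.019, -0.707]
contact_force: [0.6, -0.4, -0.0]
finger_gap: 0.999
clk 8.12 pos [ 422.8 -137.1   79.3] yaw -3.4 gap 91.9 F [ 0.6 -0.4 -0. ]
t [0.    0.005 0.001] turn [ 0.    -0.001 -0.005] q6 -0.53
```

```bash
python3 -m creep '{"translation":[[0,0.004,0],[0,0.004,0],[0,0.004,0],[0,0.004,0],[0,0.004,0]],"turn":[[0,0,0],[0,0,0],[0,0,0],[0,0,0],[0,0,0]],"hand":[75,55,40,40,40]}' 35;python3 -m creep '{"translation":[[0,0,0],[0,0,0],[0,0,0]],"turn":[[0,0,0],[0,0,0],[0,0,0]],"hand":[40,40,40]}' 35;python3 go.py 423 -136.6 77 -3.3
```

```text
clock: 8.53
eef_pos: [0.423, -0.1372, 0.0774]
tcp_rot: [0.707, -0.022, 0.02, -0.707]
contact_force: [1.2, 0.3, -0.3]
finger_gap: 0.659
clock: 8.78
eef_pos: [0.4231, -0.1372, 0.0775]
tcp_rot: [0.707, -0.022, 0.02, -0.707]
contact_force: [-0.1, 0.4, -0.4]
finger_gap: 0.651
clk 8.78 pos [ 423.1 -137.2   77.5] yaw -3.4 gap 59.9 F [-0.1  0.4 -0.4]
t [-0.     0.001  0.001] turn [ 0.001 -0.002 -0.004] q6 -0.53
```

```bash
python3 -m creep '{"translation":[[0,-0.03,0],[0,-0.08,0],[0,-0.14,0],[0,-0.19,0],[0,-0.22,0]],"turn":[[0,0,0],[0,0,0],[0,0,0],[0,0,0],[0,0,0]],"hand":[40,40,40,40,40]}' 35;python3 go.py 662 -199.5 180 -85.8
```

```text
clock: 9.2
eef_pos: [0.424, -0.1375, 0.1899]
tcp_rot: [0.707, -0.021, 0.02, -0.706]
contact_force: [1.0, -0.9, -2.7]
finger_gap: 0.651
clk 9.2 pos [ 424.  -137.5  189.9] yaw -3.4 gap 59.9 F [ 1.  -0.9 -2.7]
t [ 0.482  0.019 -0.096] turn [3.000e-03 1.832e+00 1.000e-03] q6 -0.53
```

```bash
python3 -m creep '{"translation":[[0.482,0.019,-0.096],[0.482,0.019,-0.096],[0.482,0.019,-0.096],[0.482,0.019,-0.096],[0.482,0.019,-0.096]],"turn":[[0,0.16,0],[0,0.32,0],[0,0.48,0],[0,0.64,0],[0,0.8,0]],"hand":[40,40,40,40,40]}' 35;python3 go.py 662 -199.5 180 -85.8
```

```text
clock: 9.62
eef_pos: [0.626, -0.1899, 0.1799]
tcp_rot: [0.666, -0.24, 0.238, -0.665]
contact_force: [0.1, -0.7, -2.1]
finger_gap: 0.65
clk 9.62 pos [ 626.  -189.9  179.9] yaw -39.5 gap 59.8 F [ 0.1 -0.7 -2.1]
t [ 0.068 -0.     0.031] turn [ 4.000e-03  1.028e+00 -1.000e-03] q6 0.21
```

```bash
python3 -m creep '{"translation":[[0.068,0,0.031],[0.068,0,0.031],[0.068,0,0.031],[0.068,0,0.031],[0.068,0,0.031]],"turn":[[0,0.16,0],[0,0.32,0],[0,0.48,0],[0,0.64,0],[0,0.8,0]],"hand":[40,40,40,40,40]}' 35;python3 go.py 662 -199.5 110 -85.8
```

```text
clock: 10.03
eef_pos: [0.6615, -0.1992, 0.1777]
tcp_rot: [0.561, -0.434, 0.43, -0.559]
contact_force: [-0.2, 0.4, -2.9]
finger_gap: 0.648
clk 10.03 pos [ 661.5 -199.2  177.7] yaw -75.3 gap 59.6 F [-0.2  0.4 -2.9]
t [0.001 0.135 0.002] turn [ 0.008  0.233 -0.002] q6 0.85
```

```bash
python3 -m creep '{"translation":[[0,0.05,0.002],[0,0.1,0.002],[0,0.13,0.002],[0,0.135,0.002],[0,0.135,0.002]],"turn":[[0.008,0.15,0],[0.008,0.233,0],[0.008,0.233,0],[0.008,0.233,0],[0.008,0.233,0]],"hand":[40,40,40,40,40]}' 35;python3 go.py 662 -199.5 31.5 -85.8
python3 - <<'E'
from bench import *
import cv2
p,d=read_camera("wrist"); cv2.imwrite(f"pics/w4.png",p[:,:,::-1])
E
```

```text
clock: 10.45
eef_pos: [0.6608, -0.1983, 0.1081]
tcp_rot: [0.518, -0.483, 0.479, -0.518]
contact_force: [-0.9, 0.3, -3.0]
finger_gap: 0.648
clk 10.45 pos [ 660.8 -198.3  108.1] yaw -85.7 gap 59.6 F [-0.9  0.3 -3. ]
t [0.003 0.153 0.003] turn [ 0.005  0.002 -0.005] q6 1.03
```

View pics/w4.png

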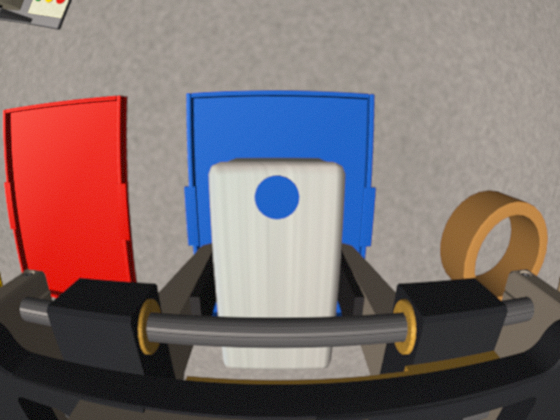

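The tin (columns 210–344) is over the blue tray (187–375). I'll shift about 2 mm toward −y while lowering.

```bash
python3 -m creep '{"translation":[[0.004,0.05,0.002],[0.004,0.1,0.002],[0.004,0.13,0.002],[0.004,0.143,0.002],[0.004,0.143,0.002]],"turn":[[0,0,0],[0,0,0],[0,0,0],[0,0,0],[0,0,0]],"hand":[40,40,40,40,40]}' 35;  python3 -m creep '{"translation":[[0,0,0],[0,0,0],[0,0,0]],"turn":[[0,0,0],[0,0,0],[0,0,0]],"hand":[40,40,40]}' 35;python3 go.py 662 -200.5 31.5 -85.8
```

```text
clock: 10.92
eef_pos: [0.6624, -0.2003, 0.0376]
tcp_rot: [-0.518, 0.482, -0.48, 0.518]
contact_force: [-1.6, 0.2, -2.2]
finger_gap: 0.647
clock: 11.17
eef_pos: [0.6636, -0.2008, 0.0394]
tcp_rot: [-0.518, 0.481, -0.48, 0.519]
contact_force: [0.2, -0.3, -3.1]
finger_gap: 0.648
clk 11.17 pos [ 663.6 -200.8   39.4] yaw -85.7 gap 59.7 F [ 0.2 -0.3 -3.1]
t [-0.001  0.016 -0.003] turn [-0.     0.002 -0.002] q6 1.03
```

```bash
python3 -m creep '{"translation":[[-0.001,0.006,-0.003],[-0.001,0.011,-0.003],[-0.001,0.014,-0.003],[-0.001,0.016,-0.003],[-0.001,0.016,-0.003]],"turn":[[0,0,0],[0,0,0],[0,0,0],[0,0,0],[0,0,0]],"hand":[40,40,40,40,40]}' 35;  python3 -m creep '{"translation":[[0,0,0],[0,0,0]],"turn":[[0,0,0],[0,0,0]],"hand":[40,40]}' 35;python3 go.py 662 -200.5 31.5 -85.8
```

```text
clock: 11.58
eef_pos: [0.6621, -0.2005, 0.0316]
tcp_rot: [-0.518, 0.481, -0.48, 0.519]
contact_force: [-1.4, -0.3, -1.3]
finger_gap: 0.651
clock: 11.75
eef_pos: [0.6621, -0.2005, 0.0316]
tcp_rot: [-0.518, 0.481, -0.48, 0.519]
contact_force: [-0.1, -0.5, -1.7]
finger_gap: 0.647
clk 11.75 pos [ 662.1 -200.5   31.6] yaw -85.7 gap 59.5 F [-0.1 -0.5 -1.7]
t [ 0.  0. -0.] turn [-0.     0.002 -0.002] q6 1.03
```

```bash
python3 -m creep '{"translation":[[0,0.001,0],[0,0.002,0],[0,0.002,0],[0,0.002,0]],"turn":[[0,0,0],[0,0,0],[0,0,0],[0,0,0]],"hand":[40,40,40,40]}' 35;  python3 -m creep '{"translation":[[0,0,0],[0,0,0],[0,0,0],[0,0,0],[0,0,0]],"turn":[[0,0,0],[0,0,0],[0,0,0],[0,0,0],[0,0,0]],"hand":[65,75,80,80,80]}' 35;python3 -m creep '{"translation":[[0,-0.03,0],[0,-0.11,0],[0,-0.19,0],[0,-0.27,0],[0,-0.34,0]],"turn":[[0,0,0],[0,0,0],[0,0,0],[0,0,0],[0,0,0]],"hand":[80,80,80,80,80]}' 30
python3 - <<'E'
from bench import *
import cv2
p,d=read_camera("wrist"); cv2.imwrite(f"pics/w5.png",p[:,:,::-1])
E
python3 meas.py B .043 .057 .3 .55 -.3 .3; python3 go.py 422.5 -123.5 200 -5
```

```text
clock: 12.08
eef_pos: [0.6621, -0.2005, 0.0315]
tcp_rot: [-0.518, 0.481, -0.48, 0.519]
contact_force: [-4.0, 2.0, 5.0]
finger_gap: 0.647
clock: 12.5
eef_pos: [0.6622, -0.2005, 0.0314]
tcp_rot: [-0.518, 0.481, -0.48, 0.519]
contact_force: [-0.1, 0.6, -0.3]
finger_gap: 0.873
clock: 12.92
eef_pos: [0.6627, -0.201, 0.2058]
tcp_rot: [-0.518, 0.48, -0.482, 0.519]
contact_force: [1.1, 0.5, 0.0]
finger_gap: 0.87
scene [ 221  211   58   25 1211] [ 0.426 -0.123  0.052] (array([ 423.6, -123.4]), array([156. ,  68.2]), 85.8) [141.  81.  40.]
scene [318 212  58  29 459] [0.454 0.184 0.052] (array([436.4, 143.3]), array([156.1,  67.9]), 81.4) [30. 28. 28.]
side [327 175  15  17 181] [ 0.335 -0.233  0.05 ] (array([ 332.4, -239.1]), array([69.5, 46.9]), -74.4) [ 36. 147. 140.]
side [281 183  35  41 708] [ 0.422 -0.118  0.05 ] (array([ 422.3, -124.1]), array([163.,  66.]), 85.6) [165.  95.  54.]
side [249 250  42  42 368] [0.432 0.196 0.05 ] (array([434.7, 146.2]), array([157.2,  65.9]), 80.5) [26. 27. 30.]
clk 13.07 pos [ 664.6 -201.9  207.8] yaw -85.7 gap 80.2 F [0.1 0.7 0.4]
t [-0.193  0.011 -0.471] turn [-0.006 -1.793  0.012] q6 1.03
```

View pics/w5.png

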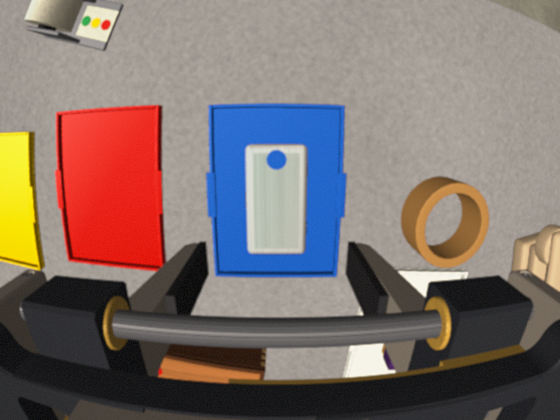

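The tin is centred in the blue tray (columns 246–306 in 208–345). Next, the dominoes at (423, −124), yaw 85.6°.

```bash
python3 -m creep '{"translation":[[-0.193,0,-0.471],[-0.193,0,-0.471],[-0.193,0,-0.471],[-0.193,0,-0.471],[-0.193,0,-0.471]],"turn":[[0,-0.16,0],[0,-0.32,0],[0,-0.48,0],[0,-0.64,0],[0,-0.8,0]],"hand":[91.9,91.9,91.9,91.9,91.9]}' 30;python3 go.py 422.8 -123.7 200 -4.4
```

```text
clock: 13.48
eef_pos: [0.4613, -0.1355, 0.2029]
tcp_rot: [-0.642, 0.294, -0.299, 0.643]
contact_force: [0.2, -0.6, 0.6]
finger_gap: 0.997
clk 13.48 pos [ 461.3 -135.5  202.9] yaw -49.5 gap 91.8 F [ 0.2 -0.6  0.6]
t [-0.068  0.005 -0.043] turn [-0.002 -1.003  0.008] q6 0.32
```

```bash
python3 -m creep '{"translation":[[-0.068,0,-0.043],[-0.068,0.02,-0.043],[-0.068,0.05,-0.043],[-0.068,0.1,-0.043],[-0.068,0.15,-0.043]],"turn":[[0,-0.16,0],[0,-0.32,0],[0,-0.48,0],[0,-0.64,0],[0,-0.8,0]],"hand":[91.9,91.9,91.9,91.9,91.9]}' 30;python3 go.py 422.8 -123.7 90 -4.4
```

```text
clock: 13.9
eef_pos: [0.4229, -0.1235, 0.1268]
tcp_rot: [0.702, -0.082, 0.087, -0.702]
contact_force: [0.6, -0.1, -0.3]
finger_gap: 0.998
clk 13.9 pos [ 422.9 -123.5  126.8] yaw -13.8 gap 91.8 F [ 0.6 -0.1 -0.3]
t [-0.001  0.074 -0.   ] turn [ 0.001 -0.208  0.009] q6 -0.32
```

```bash
python3 -m creep '{"translation":[[0,0.02,0],[0,0.06,0],[0,0.074,0],[0,0.074,0],[0,0.074,0]],"turn":[[0,-0.15,0.005],[0,-0.208,0.009],[0,-0.208,0.009],[0,-0.208,0.009],[0,-0.208,0.009]],"hand":[91.9,91.9,91.9,91.9,91.9]}' 30;python3 go.py 422.8 -123.7 32 -4.4
```

```text
clock: 14.32
eef_pos: [0.4227, -0.1233, 0.0896]
tcp_rot: [0.707, -0.028, 0.027, -0.707]
contact_force: [0.3, 0.6, 0.4]
finger_gap: 1.001
clk 14.32 pos [ 422.7 -123.3   89.6] yaw -4.5 gap 92.1 F [0.3 0.6 0.4]
t [ 0.     0.115 -0.001] turn [ 0.    -0.002 -0.001] q6 -0.48
```

```bash
python3 -m creep '{"translation":[[0,0.04,-0.001],[0,0.07,-0.001],[0,0.095,-0.001],[0,0.11,-0.001],[0,0.112,-0.001]],"turn":[[0,0,0],[0,0,0],[0,0,0],[0,0,0],[0,0,0]],"hand":[91.9,91.9,91.9,91.9,91.9]}' 30;python3 -m creep '{"translation":[[0,0,0],[0,0,0],[0,0,0]],"turn":[[0,0,0],[0,0,0],[0,0,0]],"hand":[91.9,91.9,91.9]}' 30;python3 go.py 422.8 -123.7 30 -4.4
```

```text
clock: 14.73
eef_pos: [0.4223, -0.1236, 0.0332]
tcp_rot: [-0.706, 0.028, -0.027, 0.707]
contact_force: [-0.6, -0.6, 0.9]
finger_gap: 0.997
clock: 14.98
eef_pos: [0.4232, -0.1241, 0.0343]
tcp_rot: [0.707, -0.028, 0.028, -0.706]
contact_force: [-0.5, 0.9, 0.8]
finger_gap: 1.0
clk 14.98 pos [ 423.2 -124.1   34.3] yaw -4.5 gap 92.0 F [-0.5  0.9  0.8]
t [-0.001  0.009  0.001] turn [ 0.001 -0.003 -0.   ] q6 -0.48
```

```bash
python3 -m creep '{"translation":[[0,0.007,0],[0,0.007,0],[0,0.007,0],[0,0.007,0],[0,0.007,0]],"turn":[[0,0,0],[0,0,0],[0,0,0],[0,0,0],[0,0,0]],"hand":[80,65,50,40,40]}' 45;python3 -m creep '{"translation":[[0,0,0],[0,0,0],[0,0,0]],"turn":[[0,0,0],[0,0,0],[0,0,0]],"hand":[40,40,40]}' 45;python3 go.py 422.8 -123.7 30 -4.4;python3 -m creep '{"translation":[[0,-0.03,0],[0,-0.08,0],[0,-0.14,0],[0,-0.19,0],[0,-0.22,0]],"turn":[[0,0,0],[0,0,0],[0,0,0],[0,0,0],[0,0,0]],"hand":[40,40,40,40,40]}' 45;python3 go.py 654.5 3.7 140 -88.4
```

```text
clock: 15.4
eef_pos: [0.4233, -0.1242, 0.0309]
tcp_rot: [0.707, -0.028, 0.028, -0.706]
contact_force: [1.0, 0.0, -1.1]
finger_gap: 0.695
clock: 15.65
eef_pos: [0.4234, -0.1242, 0.0309]
tcp_rot: [0.707, -0.028, 0.028, -0.706]
contact_force: [0.8, -0.7, -0.3]
finger_gap: 0.694
clk 15.65 pos [ 423.4 -124.2   30.9] yaw -4.5 gap 63.8 F [ 0.8 -0.7 -0.3]
t [-0.001  0.002  0.001] turn [ 0.001 -0.003  0.   ] q6 -0.48
clock: 16.07
eef_pos: [0.4239, -0.1245, 0.1432]
tcp_rot: [0.707, -0.027, 0.029, -0.706]
contact_force: [0.6, -0.3, -3.6]
finger_gap: 0.694
clk 16.07 pos [ 423.9 -124.5  143.2] yaw -4.5 gap 63.9 F [ 0.6 -0.3 -3.6]
t [0.439 0.007 0.292] turn [-1.000e-03  1.864e+00  5.000e-03] q6 -0.48
```

```bash
python3 -m creep '{"translation":[[0.439,0,0.292],[0.439,0,0.292],[0.439,0,0.292],[0.439,0,0.292],[0.439,0,0.292]],"turn":[[0,0.16,0],[0,0.32,0],[0,0.48,0],[0,0.64,0],[0,0.8,0]],"hand":[40,40,40,40,40]}' 45;python3 go.py 654.5 3.7 130 -88.4
```

```text
clock: 16.48
eef_pos: [0.598, -0.0265, 0.1418]
tcp_rot: [0.667, -0.236, 0.237, -0.666]
contact_force: [0.9, -1.4, -2.1]
finger_gap: 0.692
clk 16.48 pos [598.  -26.5 141.8] yaw -39.1 gap 63.6 F [ 0.9 -1.4 -2.1]
t [0.05  0.024 0.118] turn [0.    1.096 0.002] q6 0.44
```

```bash
python3 -m creep '{"translation":[[0.05,0.01,0.118],[0.05,0.02,0.118],[0.05,0.024,0.118],[0.05,0.024,0.118],[0.05,0.024,0.118]],"turn":[[0,0.16,0],[0,0.32,0],[0,0.48,0],[0,0.64,0],[0,0.8,0]],"hand":[40,40,40,40,40]}' 45;python3 go.py 654.5 3.7 100 -88.4
```

```text
clock: 16.9
eef_pos: [0.6537, 0.0042, 0.1277]
tcp_rot: [0.563, -0.43, 0.429, -0.561]
contact_force: [-0.5, -0.3, -2.8]
finger_gap: 0.695
clk 16.9 pos [653.7   4.2 127.7] yaw -74.8 gap 63.9 F [-0.5 -0.3 -2.8]
t [0.001 0.055 0.001] turn [0.004 0.301 0.001] q6 1.13
```

```bash
python3 -m creep '{"translation":[[0.001,0.03,0.001],[0.001,0.055,0.001],[0.001,0.055,0.001],[0.001,0.055,0.001],[0.001,0.055,0.001]],"turn":[[0.004,0.15,0],[0.004,0.3,0],[0.004,0.3,0],[0.004,0.3,0],[0.004,0.3,0]],"hand":[40,40,40,40,40]}' 45;python3 go.py 654.5 3.7 35 -88.4
python3 - <<'E'
from bench import *
import cv2
p,d=read_camera("wrist"); cv2.imwrite(f"pics/w6.png",p[:,:,::-1])
E
```

```text
clock: 17.32
eef_pos: [0.6543, 0.0038, 0.1003]
tcp_rot: [0.508, -0.492, 0.492, -0.508]
contact_force: [0.1, -0.4, -2.8]
finger_gap: 0.693
clk 17.32 pos [654.3   3.8 100.3] yaw -88.2 gap 63.8 F [ 0.1 -0.4 -2.8]
t [0.    0.131 0.   ] turn [0.    0.005 0.001] q6 1.36
```

View pics/w6.png

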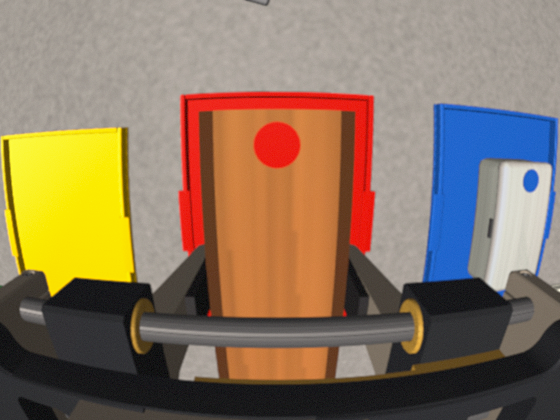

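The dominoes (columns 199–354) are centred over the red tray (182–374). Lowering.

```bash
python3 -m creep '{"translation":[[0,0.05,0],[0,0.09,0],[0,0.112,0],[0,0.12,0],[0,0.12,0]],"turn":[[0,0,0],[0,0,0],[0,0,0],[0,0,0],[0,0,0]],"hand":[40,40,40,40,40]}' 45;  python3 -m creep '{"translation":[[0,0,0],[0,0,0],[0,0,0]],"turn":[[0,0,0],[0,0,0],[0,0,0]],"hand":[40,40,40]}' 45;python3 go.py 654.5 3.7 34.7 -88.4
```

```text
clock: 17.78
eef_pos: [0.6543, 0.0038, 0.0403]
tcp_rot: [0.508, -0.492, 0.492, -0.508]
contact_force: [-0.1, 0.2, -3.6]
finger_gap: 0.693
clock: 18.03
eef_pos: [0.6553, 0.0036, 0.0418]
tcp_rot: [-0.508, 0.491, -0.493, 0.508]
contact_force: [0.6, 0.1, -3.4]
finger_gap: 0.694
clk 18.03 pos [655.3   3.6  41.8] yaw -88.2 gap 63.8 F [ 0.6  0.1 -3.4]
t [-0.     0.014 -0.002] turn [-0.002  0.005  0.002] q6 1.36
```

```bash
python3 -m creep '{"translation":[[0,0.006,-0.002],[0,0.011,-0.002],[0,0.013,-0.002],[0,0.014,-0.002],[0,0.014,-0.002]],"turn":[[0,0,0],[0,0,0],[0,0,0],[0,0,0],[0,0,0]],"hand":[40,40,40,40,40]}' 45;  python3 -m creep '{"translation":[[0,0,0],[0,0,0],[0,0,0]],"turn":[[0,0,0],[0,0,0],[0,0,0]],"hand":[40,40,40]}' 45;python3 go.py 654.5 3.7 34.7 -88.4
```

```text
clock: 18.45
eef_pos: [0.6542, 0.0036, 0.035]
tcp_rot: [-0.508, 0.491, -0.493, 0.508]
contact_force: [-1.5, -1.0, -0.7]
finger_gap: 0.693
clock: 18.7
eef_pos: [0.6542, 0.0036, 0.035]
tcp_rot: [-0.508, 0.491, -0.493, 0.508]
contact_force: [-0.4, 0.3, -1.2]
finger_gap: 0.696
clk 18.7 pos [654.2   3.6  35. ] yaw -88.2 gap 64.0 F [-0.4  0.3 -1.2]
t [-0.     0.001  0.001] turn [-0.002  0.005  0.001] q6 1.36
```

```bash
python3 -m creep '{"translation":[[0,0.001,0],[0,0.002,0],[0,0.002,0]],"turn":[[0,0,0],[0,0,0],[0,0,0]],"hand":[40,40,40]}' 45;  python3 -m creep '{"translation":[[0,0,0],[0,0,0],[0,0,0],[0,0,0],[0,0,0]],"turn":[[0,0,0],[0,0,0],[0,0,0],[0,0,0],[0,0,0]],"hand":[67,75,82,82,82]}' 35;python3 -m creep '{"translation":[[0,-0.03,0],[0,-0.11,0],[0,-0.19,0],[0,-0.27,0],[0,-0.34,0]],"turn":[[0,0,0],[0,0,0],[0,0,0],[0,0,0],[0,0,0]],"hand":[82,82,82,82,82]}' 30
python3 - <<'E'
from bench import *
import cv2
p,d=read_camera("wrist"); cv2.imwrite(f"pics/w7.png",p[:,:,::-1])
E
python3 go.py 433.7 132.3 210 -12.2
```

```text
clock: 18.95
eef_pos: [0.6543, 0.0036, 0.035]
tcp_rot: [-0.508, 0.491, -0.492, 0.508]
contact_force: [-2.7, -0.0, 4.7]
finger_gap: 0.693
clock: 19.37
eef_pos: [0.6544, 0.0036, 0.0349]
tcp_rot: [-0.508, 0.491, -0.493, 0.508]
contact_force: [0.5, -0.2, -0.3]
finger_gap: 0.894
clock: 19.78
eef_pos: [0.6546, 0.0037, 0.2092]
tcp_rot: [-0.507, 0.49, -0.493, 0.509]
contact_force: [0.1, 0.8, 0.3]
finger_gap: 0.895
clk 19.83 pos [658.5   3.1 218.1] yaw -88.1 gap 82.1 F [ 3.6 -0.4  4.4]
t [-0.273  0.007 -0.441] turn [-0.015 -1.688  0.019] q6 1.36
```

View pics/w7.png

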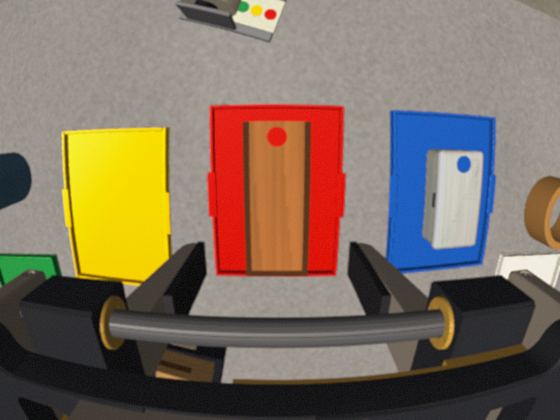

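The dominoes are centred in the red tray (columns 245–310 in 211–344). Next, the word game.

```bash
python3 -m creep '{"translation":[[-0.273,0.007,-0.441],[-0.273,0.007,-0.441],[-0.273,0.007,-0.441],[-0.273,0.007,-0.441],[-0.273,0.007,-0.441]],"turn":[[0,-0.16,0],[0,-0.32,0],[0,-0.48,0],[0,-0.64,0],[0,-0.8,0]],"hand":[91.9,91.9,91.9,91.9,91.9]}' 30;python3 go.py 433.7 132.3 200 -12.1
```

```text
clock: 20.25
eef_pos: [0.4726, 0.1094, 0.2098]
tcp_rot: [-0.634, 0.304, -0.317, 0.637]
contact_force: [0.2, 0.7, 1.2]
finger_gap: 1.001
clk 20.25 pos [472.6 109.4 209.8] yaw -52.1 gap 92.1 F [0.2 0.7 1.2]
t [-0.084  0.018 -0.034] turn [-0.009 -0.888  0.023] q6 0.89
```

```bash
python3 -m creep '{"translation":[[-0.084,0.018,-0.034],[-0.084,0.018,-0.034],[-0.084,0.03,-0.034],[-0.084,0.07,-0.034],[-0.084,0.1,-0.034]],"turn":[[0,-0.16,0],[0,-0.32,0],[0,-0.48,0],[0,-0.64,0.01],[0,-0.8,0.02]],"hand":[91.9,91.9,91.9,91.9,91.9]}' 30;python3 go.py 433.7 132.3 120 -12.1
```

```text
clock: 20.67
eef_pos: [0.4345, 0.1323, 0.1595]
tcp_rot: [-0.698, 0.097, -0.103, 0.702]
contact_force: [-0.8, 0.3, 0.2]
finger_gap: 1.001
clk 20.67 pos [434.5 132.3 159.5] yaw -16.2 gap 92.1 F [-0.8  0.3  0.2]
t [-0.002  0.079 -0.001] turn [-0.009 -0.091  0.009] q6 0.31
```

```bash
python3 -m creep '{"translation":[[-0.002,0.03,0],[-0.002,0.07,0],[-0.002,0.079,0],[-0.002,0.079,0],[-0.002,0.079,0]],"turn":[[-0.009,-0.091,0.009],[-0.009,-0.091,0.009],[-0.009,-0.091,0.009],[-0.009,-0.091,0.009],[-0.009,-0.091,0.009]],"hand":[91.9,91.9,91.9,91.9,91.9]}' 30;python3 go.py 433.7 132.3 78 -12.1
python3 - <<'E'
from bench import *
import cv2
p,d=read_camera("wrist"); cv2.imwrite(f"pics/w8.png",p[:,:,::-1])
E
```

```text
clock: 21.08
eef_pos: [0.4343, 0.1327, 0.1209]
tcp_rot: [0.703, -0.074, 0.075, -0.703]
contact_force: [1.4, -0.1, 0.1]
finger_gap: 1.001
clk 21.08 pos [434.3 132.7 120.9] yaw -12.1 gap 92.1 F [ 1.4 -0.1  0.1]
t [-0.001  0.086 -0.001] turn [ 0.    -0.001  0.001] q6 0.24
```

View pics/w8.png

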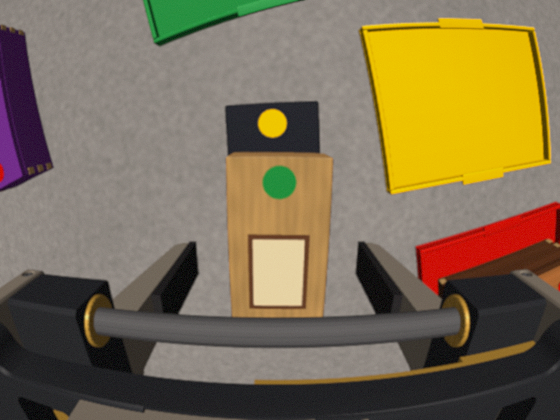

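The word game (columns 227–332) is straight and centred between the fingers (197–357). Descending to grip.

```bash
python3 -m creep '{"translation":[[-0.001,0.03,-0.001],[-0.001,0.06,-0.001],[-0.001,0.075,-0.001],[-0.001,0.08,-0.001],[-0.001,0.08,-0.001]],"turn":[[0,0,0],[0,0,0],[0,0,0],[0,0,0],[0,0,0]],"hand":[91.9,91.9,91.9,91.9,91.9]}' 30;python3 -m creep '{"translation":[[0,0,0],[0,0,0],[0,0,0]],"turn":[[0,0,0],[0,0,0],[0,0,0]],"hand":[91.9,91.9,91.9]}' 30;python3 go.py 433.7 132.3 77.5 -12.1
```

```text
clock: 21.55
eef_pos: [0.4343, 0.1324, 0.0816]
tcp_rot: [-0.703, 0.074, -0.076, 0.703]
contact_force: [-1.0, -0.2, -0.1]
finger_gap: 0.998
clock: 21.8
eef_pos: [0.435, 0.1324, 0.0825]
tcp_rot: [-0.703, 0.073, -0.076, 0.703]
contact_force: [-0.3, -0.0, -0.6]
finger_gap: 1.001
clk 21.8 pos [435.  132.4  82.5] yaw -12.1 gap 92.1 F [-0.3 -0.  -0.6]
t [-0.003  0.01  -0.001] turn [-0.001 -0.001  0.005] q6 0.24
```

```bash
python3 -m creep '{"translation":[[-0.002,0.01,-0.001],[-0.002,0.01,-0.001],[-0.002,0.01,-0.001],[-0.002,0.01,-0.001],[-0.002,0.01,-0.001]],"turn":[[0,0,0],[0,0,0],[0,0,0],[0,0,0],[0,0,0]],"hand":[80,65,50,40,40]}' 35;python3 -m creep '{"translation":[[0,0,0],[0,0,0],[0,0,0]],"turn":[[0,0,0],[0,0,0],[0,0,0]],"hand":[40,40,40]}' 35;python3 go.py 433.7 132.3 77.5 -12.1;python3 -m creep '{"translation":[[0,-0.03,0],[0,-0.08,0],[0,-0.14,0],[0,-0.19,0],[0,-0.22,0]],"turn":[[0,0,0],[0,0,0],[0,0,0],[0,0,0],[0,0,0]],"hand":[40,40,40,40,40]}' 35;python3 go.py 457.8 377 180 -85.6
```

```text
clock: 22.22
eef_pos: [0.434, 0.1321, 0.0775]
tcp_rot: [-0.703, 0.073, -0.076, 0.703]
contact_force: [0.7, -0.5, -0.1]
finger_gap: 0.66
clock: 22.47
eef_pos: [0.4341, 0.1321, 0.0775]
tcp_rot: [-0.703, 0.073, -0.076, 0.703]
contact_force: [0.2, 0.6, 0.4]
finger_gap: 0.65
clk 22.47 pos [434.1 132.1  77.5] yaw -12.1 gap 59.8 F [0.2 0.6 0.4]
t [-0.001  0.     0.   ] turn [-0.001 -0.001  0.005] q6 0.24
clock: 22.88
eef_pos: [0.4346, 0.1322, 0.1903]
tcp_rot: [-0.703, 0.072, -0.077, 0.703]
contact_force: [0.3, 0.8, -1.3]
finger_gap: 0.649
clk 22.88 pos [434.6 132.2 190.3] yaw -12.1 gap 59.7 F [ 0.3  0.8 -1.3]
t [-0.058  0.021  0.488] turn [-0.008  1.633  0.007] q6 0.24
```

```bash
python3 -m creep '{"translation":[[-0.058,0.021,0.488],[-0.058,0.021,0.488],[-0.058,0.021,0.488],[-0.058,0.021,0.488],[-0.058,0.021,0.488]],"turn":[[0,0.16,0],[0,0.32,0],[0,0.48,0],[0,0.64,0],[0,0.8,0]],"hand":[40,40,40,40,40]}' 35;python3 go.py 457.8 377 170 -85.6
```

```text
clock: 23.3
eef_pos: [0.4517, 0.3166, 0.1816]
tcp_rot: [-0.654, 0.263, -0.268, 0.656]
contact_force: [0.5, -0.5, -0.8]
finger_gap: 0.652
clk 23.3 pos [451.7 316.6 181.6] yaw -44.2 gap 60.0 F [ 0.5 -0.5 -0.8]
t [-0.075  0.023  0.095] turn [-0.008  0.921  0.004] q6 1.17
```

```bash
python3 -m creep '{"translation":[[-0.075,0.023,0.095],[-0.075,0.023,0.095],[-0.075,0.023,0.095],[-0.075,0.05,0.095],[-0.075,0.08,0.095]],"turn":[[-0.008,0.16,0],[-0.008,0.32,0],[-0.008,0.48,0],[-0.008,0.64,0],[-0.008,0.8,0]],"hand":[40,40,40,40,40]}' 35;python3 go.py 457.8 377 110 -85.6
```

```text
clock: 23.72
eef_pos: [0.4585, 0.3777, 0.1416]
tcp_rot: [0.543, -0.451, 0.454, -0.543]
contact_force: [0.4, 0.0, -2.0]
finger_gap: 0.655
clk 23.72 pos [458.5 377.7 141.6] yaw -79.6 gap 60.3 F [ 0.4  0.  -2. ]
t [ 0.001  0.063 -0.002] turn [-0.003  0.133  0.004] q6 1.88
```

```bash
python3 -m creep '{"translation":[[0,0.03,-0.001],[0,0.06,-0.001],[0,0.063,-0.001],[0,0.063,-0.001],[0,0.063,-0.001]],"turn":[[-0.003,0.133,0.004],[-0.003,0.133,0.004],[-0.003,0.133,0.004],[-0.003,0.133,0.004],[-0.003,0.133,0.004]],"hand":[40,40,40,40,40]}' 35;python3 go.py 457.8 377 31.5 -85.6
python3 - <<'E'
from bench import *
import cv2
p,d=read_camera("wrist"); cv2.imwrite(f"pics/w9.png",p[:,:,::-1])
E
```

```text
clock: 24.13
eef_pos: [0.4583, 0.3777, 0.1107]
tcp_rot: [-0.519, 0.48, -0.48, 0.519]
contact_force: [0.1, 0.3, -1.3]
finger_gap: 0.65
clk 24.13 pos [458.3 377.7 110.7] yaw -85.6 gap 59.8 F [ 0.1  0.3 -1.3]
t [ 0.001  0.158 -0.001] turn [-0.001  0.001 -0.   ] q6 1.98
```

View pics/w9.png

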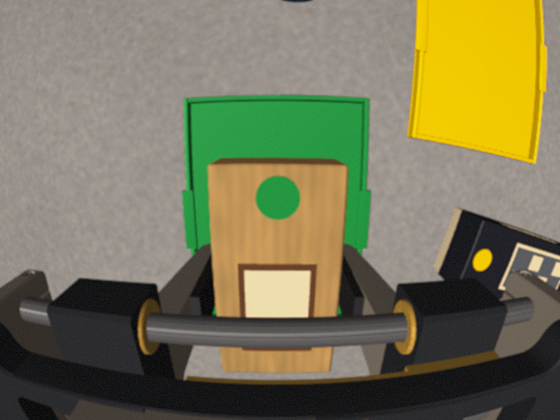

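The word game (columns 209–347) is centred over the green tray (185–369). Lowering; the strategy box stayed in place.

```bash
python3 -m creep '{"translation":[[0.001,0.05,-0.001],[0.001,0.1,-0.001],[0.001,0.135,-0.001],[0.001,0.147,-0.001],[0.001,0.147,-0.001]],"turn":[[0,0,0],[0,0,0],[0,0,0],[0,0,0],[0,0,0]],"hand":[40,40,40,40,40]}' 35;  python3 -m creep '{"translation":[[0,0,0],[0,0,0],[0,0,0]],"turn":[[0,0,0],[0,0,0],[0,0,0]],"hand":[40,40,40]}' 35;python3 go.py 457.8 377 31.5 -85.6
```

```text
clock: 24.6
eef_pos: [0.4577, 0.377, 0.0369]
tcp_rot: [0.519, -0.48, 0.48, -0.519]
contact_force: [-0.3, -0.3, -1.2]
finger_gap: 0.648
clock: 24.85
eef_pos: [0.4589, 0.3777, 0.0387]
tcp_rot: [-0.518, 0.48, -0.481, 0.52]
contact_force: [0.2, 0.5, -1.5]
finger_gap: 0.65
clk 24.85 pos [458.9 377.7  38.7] yaw -85.6 gap 59.8 F [ 0.2  0.5 -1.5]
t [ 0.001  0.014 -0.002] turn [-0.003  0.001 -0.001] q6 1.98
```

```bash
python3 -m creep '{"translation":[[0.001,0.006,-0.002],[0.001,0.011,-0.002],[0.001,0.013,-0.002],[0.001,0.014,-0.002],[0.001,0.015,-0.002]],"turn":[[0,0,0],[0,0,0],[0,0,0],[0,0,0],[0,0,0]],"hand":[40,40,40,40,40]}' 35;  python3 -m creep '{"translation":[[0,0,0],[0,0,0],[0,0,0]],"turn":[[0,0,0],[0,0,0],[0,0,0]],"hand":[40,40,40]}' 35;python3 go.py 457.8 377 31 -85.6
```

```text
clock: 25.27
eef_pos: [0.4578, 0.3771, 0.0316]
tcp_rot: [-0.518, 0.48, -0.481, 0.52]
contact_force: [-3.1, -1.7, 5.6]
finger_gap: 0.651
clock: 25.52
eef_pos: [0.458, 0.3771, 0.0316]
tcp_rot: [-0.518, 0.48, -0.481, 0.52]
contact_force: [0.0, -0.5, 0.1]
finger_gap: 0.649
clk 25.52 pos [458.  377.1  31.6] yaw -85.6 gap 59.7 F [ 0.  -0.5  0.1]
t [ 0.     0.001 -0.   ] turn [-0.003  0.001 -0.001] q6 1.98
```

```bash
python3 -m creep '{"translation":[[0,0,0],[0,0,0],[0,0,0],[0,0,0],[0,0,0]],"turn":[[0,0,0],[0,0,0],[0,0,0],[0,0,0],[0,0,0]],"hand":[65,75,82,82,82]}' 35;python3 -m creep '{"translation":[[0,-0.03,0],[0,-0.11,0],[0,-0.19,0],[0,-0.27,0],[0,-0.34,0]],"turn":[[0,0,0],[0,0,0],[0,0,0],[0,0,0],[0,0,0]],"hand":[82,82,82,82,82]}' 30
python3 - <<'E'
from bench import *
import cv2
p,d=read_camera("wrist"); cv2.imwrite(f"pics/w10.png",p[:,:,::-1])
E
python3 meas.py C .043 .057 .3 .55 0 .3;python3 go.py 435.5 143.5 200 -9.3
```

```text
clock: 25.93
eef_pos: [0.458, 0.3772, 0.0317]
tcp_rot: [-0.518, 0.48, -0.481, 0.52]
contact_force: [-0.2, 0.5, 0.3]
finger_gap: 0.889
clock: 26.35
eef_pos: [0.4578, 0.3771, 0.2045]
tcp_rot: [-0.518, 0.48, -0.481, 0.52]
contact_force: [0.5, -0.6, 0.1]
finger_gap: 0.891
scene [ 318  212   58   29 1203] [0.439 0.144 0.052] (array([435.8, 143.7]), array([156.6,  66.8]), 80.2) [59. 55. 40.]
side [249 244  42  48 942] [0.434 0.149 0.05 ] (array([434.6, 143.2]), array([163.2,  67.8]), 80.8) [59. 55. 46.]
clk 26.5 pos [459.8 378.1 206. ] yaw -85.6 gap 82.0 F [-0.4 -0.8 -0. ]
t [ 0.464  0.009 -0.085] turn [-0.014 -1.695  0.004] q6 1.98
```

View pics/w10.png

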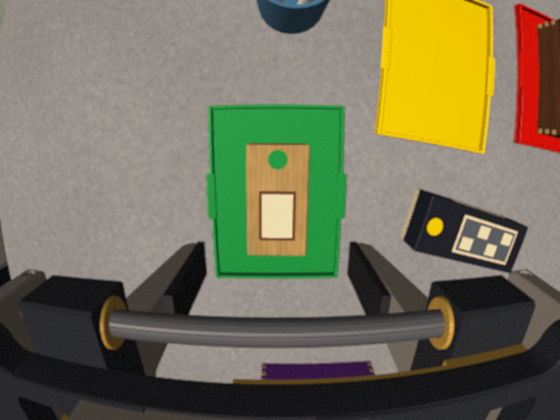

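The word game is centred in green (columns 246–309 in 208–345). Now the strategy box: (435.2, 143.5), yaw 80.5°.

```bash
python3 -m creep '{"translation":[[0.464,0,-0.085],[0.464,0,-0.085],[0.464,0,-0.085],[0.464,0,-0.085],[0.464,0,-0.085]],"turn":[[-0.014,-0.16,0],[-0.014,-0.32,0],[-0.014,-0.48,0],[-0.014,-0.64,0],[-0.014,-0.8,0]],"hand":[91.9,91.9,91.9,91.9,91.9]}' 30;python3 go.py 435.2 143.5 200 -9.5
```

```text
clock: 26.92
eef_pos: [0.4382, 0.1839, 0.2022]
tcp_rot: [0.635, -0.313, 0.31, -0.634]
contact_force: [-0.1, -0.4, 0.1]
finger_gap: 0.999
clk 26.92 pos [438.2 183.9 202.2] yaw -52.3 gap 91.9 F [-0.1 -0.4  0.1]
t [ 0.06   0.004 -0.054] turn [ 0.002 -0.95  -0.004] q6 1.05
```

```bash
python3 -m creep '{"translation":[[0.06,0.004,-0.054],[0.06,0.004,-0.054],[0.06,0.05,-0.054],[0.06,0.1,-0.054],[0.06,0.15,-0.054]],"turn":[[0,-0.16,0],[0,-0.32,0],[0,-0.48,0],[0,-0.64,0],[0,-0.8,0]],"hand":[91.9,91.9,91.9,91.9,91.9]}' 30;python3 go.py 435.2 143.5 90 -9.5
```

```text
clock: 27.33
eef_pos: [0.4342, 0.1432, 0.1252]
tcp_rot: [0.699, -0.109, 0.106, -0.699]
contact_force: [0.0, -0.1, -0.2]
finger_gap: 1.002
clk 27.33 pos [434.2 143.2 125.2] yaw -17.5 gap 92.2 F [ 0.  -0.1 -0.2]
t [0.002 0.07  0.001] turn [ 0.001 -0.178 -0.006] q6 0.36
```

```bash
python3 -m creep '{"translation":[[0.002,0.02,0.001],[0.002,0.06,0.001],[0.002,0.07,0.001],[0.002,0.07,0.001],[0.002,0.07,0.001]],"turn":[[0,-0.15,0],[0,-0.178,-0.006],[0,-0.178,-0.006],[0,-0.178,-0.006],[0,-0.178,-0.006]],"hand":[91.9,91.9,91.9,91.9,91.9]}' 30;python3 -m creep '{"translation":[[0,0.03,0],[0,0.06,0],[0,0.09,0],[0,0.105,0],[0,0.11,0]],"turn":[[0,0,0],[0,0,0],[0,0,0],[0,0,0],[0,0,0]],"hand":[91.9,91.9,91.9,91.9,91.9]}' 30;python3 -m creep '{"translation":[[0,0,0],[0,0,0],[0,0,0]],"turn":[[0,0,0],[0,0,0],[0,0,0]],"hand":[91.9,91.9,91.9]}' 30;python3 go.py 435.2 143.5 31 -9.5
```

```text
clock: 27.75
eef_pos: [0.4346, 0.1434, 0.0899]
tcp_rot: [0.705, -0.06, 0.058, -0.704]
contact_force: [0.1, 0.5, -0.3]
finger_gap: 1.0
clock: 28.17
eef_pos: [0.4343, 0.1434, 0.0346]
tcp_rot: [0.705, -0.06, 0.058, -0.704]
contact_force: [-0.7, -0.2, -0.8]
finger_gap: 1.001
clock: 28.42
eef_pos: [0.4353, 0.1435, 0.0356]
tcp_rot: [0.705, -0.059, 0.059, -0.704]
contact_force: [-0.0, 0.6, -0.0]
finger_gap: 1.0
clk 28.42 pos [435.3 143.5  35.6] yaw -9.6 gap 92.0 F [-0.   0.6 -0. ]
t [-0.     0.009  0.   ] turn [ 0.001 -0.002 -0.   ] q6 0.22
```

```bash
python3 -m creep '{"translation":[[0,0.009,0],[0,0.009,0],[0,0.009,0],[0,0.009,0],[0,0.009,0]],"turn":[[0,0,0],[0,0,0],[0,0,0],[0,0,0],[0,0,0]],"hand":[80,65,50,40,40]}' 45;python3 -m creep '{"translation":[[0,0,0],[0,0,0],[0,0,0]],"turn":[[0,0,0],[0,0,0],[0,0,0]],"hand":[40,40,40]}' 45;python3 go.py 435.2 143.5 31 -9.5;python3 -m creep '{"translation":[[0,-0.03,0],[0,-0.08,0],[0,-0.14,0],[0,-0.19,0],[0,-0.22,0]],"turn":[[0,0,0],[0,0,0],[0,0,0],[0,0,0],[0,0,0]],"hand":[40,40,40,40,40]}' 45;python3 go.py 630.3 200.7 140 -91
```

```text
clock: 28.83
eef_pos: [0.4354, 0.1435, 0.0312]
tcp_rot: [0.705, -0.059, 0.059, -0.704]
contact_force: [-0.4, -0.1, 0.2]
finger_gap: 0.692
clock: 29.08
eef_pos: [0.4354, 0.1435, 0.0312]
tcp_rot: [0.705, -0.059, 0.059, -0.704]
contact_force: [-0.1, -0.5, -0.7]
finger_gap: 0.697
clk 29.08 pos [435.4 143.5  31.2] yaw -9.6 gap 64.1 F [-0.1 -0.5 -0.7]
t [-0.  0. -0.] turn [ 0.001 -0.002  0.   ] q6 0.22
clock: 29.5
eef_pos: [0.4364, 0.1436, 0.1438]
tcp_rot: [0.705, -0.058, 0.06, -0.705]
contact_force: [0.7, 0.4, -2.4]
finger_gap: 0.691
clk 29.5 pos [436.4 143.6 143.8] yaw -9.6 gap 63.6 F [ 0.7  0.4 -2.4]
t [0.363 0.009 0.177] turn [-0.003  1.809  0.003] q6 0.22
```

```bash
python3 -m creep '{"translation":[[0.363,0,0.177],[0.363,0,0.177],[0.363,0,0.177],[0.363,0,0.177],[0.363,0,0.177]],"turn":[[0,0.16,0],[0,0.32,0],[0,0.48,0],[0,0.64,0],[0,0.8,0]],"hand":[40,40,40,40,40]}' 45;python3 go.py 630.3 200.7 130 -91
```

```text
clock: 29.92
eef_pos: [0.6317, 0.2013, 0.1435]
tcp_rot: [-0.651, 0.274, -0.276, 0.652]
contact_force: [0.6, 0.0, -1.5]
finger_gap: 0.692
clk 29.92 pos [631.7 201.3 143.5] yaw -45.8 gap 63.7 F [ 0.6  0.  -1.5]
t [-0.001  0.027 -0.003] turn [-0.003  1.005  0.002] q6 0.93
```

```bash
python3 -m creep '{"translation":[[-0.001,0.01,-0.003],[-0.001,0.02,-0.003],[-0.001,0.027,-0.003],[-0.001,0.027,-0.003],[-0.001,0.027,-0.003]],"turn":[[0,0.16,0],[0,0.32,0],[0,0.48,0],[0,0.64,0],[0,0.8,0]],"hand":[40,40,40,40,40]}' 45;python3 -m creep '{"translation":[[0,0.02,0],[0,0.05,0],[0,0.06,0],[0,0.06,0],[0,0.06,0]],"turn":[[0,0.1,0],[0,0.205,0],[0,0.205,0],[0,0.205,0],[0,0.205,0]],"hand":[40,40,40,40,40]}' 45;python3 go.py 630.3 200.7 40 -91
python3 - <<'E'
from bench import *
import cv2
p,d=read_camera("wrist"); cv2.imwrite(f"pics/w11.png",p[:,:,::-1])
E
```

```text
clock: 30.33
eef_pos: [0.6294, 0.2005, 0.1283]
tcp_rot: [0.536, -0.462, 0.462, -0.535]
contact_force: [-0.3, 0.6, -1.4]
finger_gap: 0.695
clock: 30.75
eef_pos: [0.6289, 0.2004, 0.0978]
tcp_rot: [-0.498, 0.503, -0.503, 0.496]
contact_force: [1.0, 0.1, -1.2]
finger_gap: 0.695
clk 30.75 pos [628.9 200.4  97.8] yaw -90.7 gap 63.9 F [ 1.   0.1 -1.2]
t [-0.001  0.116  0.003] turn [0.003 0.007 0.001] q6 1.71
```

View pics/w11.png

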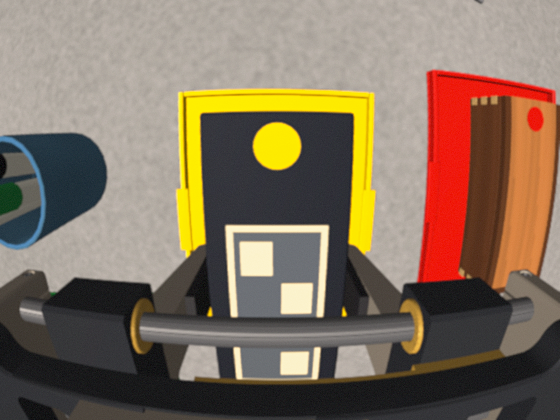

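The strategy box (columns 201–354) is centred over yellow (180–374), and the mug is well clear.

```bash
python3 -m creep '{"translation":[[-0.001,0.04,0.003],[-0.001,0.08,0.003],[-0.001,0.105,0.003],[-0.001,0.114,0.003],[-0.001,0.114,0.003]],"turn":[[0.003,0.007,0],[0.003,0.007,0],[0.003,0.007,0],[0.003,0.007,0],[0.003,0.007,0]],"hand":[40,40,40,40,40]}' 45;  python3 -m creep '{"translation":[[0,0,0],[0,0,0],[0,0,0]],"turn":[[0,0,0],[0,0,0],[0,0,0]],"hand":[40,40,40]}' 45;python3 go.py 630.3 200.7 34.8 -91
```

```text
clock: 31.22
eef_pos: [0.6302, 0.2009, 0.0406]
tcp_rot: [0.496, -0.504, 0.504, -0.495]
contact_force: [-0.7, -0.9, -2.3]
finger_gap: 0.695
clock: 31.47
eef_pos: [0.6311, 0.201, 0.042]
tcp_rot: [0.495, -0.504, 0.505, -0.496]
contact_force: [-0.1, -0.8, -1.5]
finger_gap: 0.693
clk 31.47 pos [631.1 201.   42. ] yaw -91.0 gap 63.7 F [-0.1 -0.8 -1.5]
t [ 0.001  0.014 -0.002] turn [-0.002  0.001  0.001] q6 1.72
```

```bash
python3 -m creep '{"translation":[[0.001,0.006,-0.002],[0.001,0.011,-0.002],[0.001,0.013,-0.002],[0.001,0.014,-0.002],[0.001,0.015,-0.002]],"turn":[[0,0,0],[0,0,0],[0,0,0],[0,0,0],[0,0,0]],"hand":[40,40,40,40,40]}' 45;  python3 -m creep '{"translation":[[0,0,0],[0,0,0],[0,0,0]],"turn":[[0,0,0],[0,0,0],[0,0,0]],"hand":[40,40,40]}' 45;python3 go.py 630.3 200.7 34.8 -91
```

```text
clock: 31.88
eef_pos: [0.6301, 0.2005, 0.0353]
tcp_rot: [0.496, -0.504, 0.505, -0.496]
contact_force: [-4.4, -1.0, 7.4]
finger_gap: 0.693
clock: 32.13
eef_pos: [0.6303, 0.2005, 0.0353]
tcp_rot: [0.495, -0.504, 0.505, -0.496]
contact_force: [-0.7, -1.1, 0.5]
finger_gap: 0.693
clk 32.13 pos [630.3 200.5  35.3] yaw -91.0 gap 63.8 F [-0.7 -1.1  0.5]
t [-0.     0.001 -0.   ] turn [-0.002  0.001  0.001] q6 1.71
```

```bash
python3 -m creep '{"translation":[[0,0,0],[0,0,0],[0,0,0],[0,0,0],[0,0,0]],"turn":[[0,0,0],[0,0,0],[0,0,0],[0,0,0],[0,0,0]],"hand":[67,75,82,82,82]}' 35;python3 -m creep '{"translation":[[0,-0.03,0],[0,-0.11,0],[0,-0.19,0],[0,-0.27,0],[0,-0.34,0]],"turn":[[0,0,0],[0,0,0],[0,0,0],[0,0,0],[0,0,0]],"hand":[82,82,82,82,82]}' 30; python3 go.py 430 30 260 -91
```

```text
clock: 32.55
eef_pos: [0.6304, 0.2005, 0.0354]
tcp_rot: [0.495, -0.504, 0.505, -0.496]
contact_force: [-0.4, -0.5, -0.7]
finger_gap: 0.889
clock: 32.97
eef_pos: [0.6305, 0.2007, 0.2099]
tcp_rot: [0.494, -0.503, 0.506, -0.497]
contact_force: [2.0, -0.3, 0.2]
finger_gap: 0.895
clk 32.97 pos [630.5 200.7 209.9] yaw -91.0 gap 82.3 F [ 2.  -0.3  0.2]
t [ 0.348 -0.102 -0.395] turn [-0.007  0.001  0.   ] q6 1.71
```

```bash
python3 -m creep '{"translation":[[0.348,-0.1,-0.395],[0.348,-0.1,-0.395],[0.348,-0.1,-0.395],[0.348,-0.1,-0.395],[0.348,-0.1,-0.395]],"turn":[[0,0,0],[0,0,0],[0,0,0],[0,0,0],[0,0,0]],"hand":[82,82,82,82,82]}' 30; python3 -m creep '{"translation":[[0.1,0,-0.1],[0.1,0,-0.1],[0.1,0,-0.1],[0.1,0,-0.1],[0.1,0,-0.1]],"turn":[[0,0,0],[0,0,0],[0,0,0],[0,0,0],[0,0,0]],"hand":[82,82,82,82,82]}' 30;python3 -m creep '{"translation":[[0,0,0],[0,0,0],[0,0,0]],"turn":[[0,0,0],[0,0,0],[0,0,0]],"hand":[82,82,82]}' 30
for r in ".048 .064 .5 .8 -.3 .3" ".040 .056 .5 .8 -.3 -.1" ".040 .056 .36 .56 .3 .46" ".038 .055 .36 .6 -.47 -.3"; do echo $r; python3 meas.py D $r; done
python3 - <<'E'
from h import *
for f in ["sceneD"]:
    p,w=cloud(f); H,S,V=cv2.split(cv2.cvtColor(p,cv2.COLOR_RGB2HSV)); t=w[...,2];h=H.astype(int)
    M={'red':((H<6)|(H>174))&(S>180)&(V>100),'yellow':(abs(h-25)<6)&(S>180)&(V>130),'blue':(abs(h-108)<10)&(S>150)&(V>80),'green':(abs(h-65)<14)&(S>150),'white':(S<60)&(V>160)}
    for k,m in M.items():
        n,l,st,c=cv2.connectedComponentsWithStats((m&(abs(t)<.03)&(w[...,0]<.8)&(w[...,0]>.36)).astype(np.uint8))
        j=1+np.argmax(st[1:,4]); print(k,rect(w[l==j][:,:2]))
E
```

```text
clock: 33.38
eef_pos: [0.473, 0.0675, 0.2482]
tcp_rot: [0.494, -0.502, 0.506, -0.497]
contact_force: [1.5, -0.5, 1.1]
finger_gap: 0.891
clock: 33.8
eef_pos: [0.4228, 0.0184, 0.2489]
tcp_rot: [0.494, -0.502, 0.506, -0.498]
contact_force: [0.5, 0.8, 0.3]
finger_gap: 0.894
clock: 34.05
eef_pos: [0.4233, 0.019, 0.2489]
tcp_rot: [0.494, -0.501, 0.506, -0.498]
contact_force: [-0.0, -0.6, -0.6]
finger_gap: 0.894
.048 .064 .5 .8 -.3 .3
scene [ 361  263   34   61 1589] [0.636 0.198 0.056] (array([629.6, 199.1]), array([157.9,  65.1]), -0.7) [64. 62. 35.]
scene [ 284  272   31   64 1623] [0.66  0.003 0.056] (array([654.9,   2.8]), array([158.3,  64.6]), 2.0) [143.  83.  40.]
scene [205 286  24  45 878] [ 0.665 -0.201  0.05 ] (array([ 662.7, -199.7]), array([110.6,  57.3]), 4.5) [138. 139. 129.]
side [222 165  16  13  67] [ 0.691 -0.187  0.05 ] (array([ 688.7, -190. ]), array([51. , 47.6]), 89.5) [198. 193. 186.]
side [193 203  53  26 764] [0.653 0.005 0.054] (array([653.7,   1.9]), array([159.4,  72.9]), 2.0) [169.  97.  55.]
side [175 251  56  31 940] [0.628 0.202 0.054] (array([629.4, 199.8]
[... 431 characters left out ...]
2.9]), 3.8) [152. 113.  64.]
side [214 319  45  29 851] [0.455 0.378 0.048] (array([457.4, 375.9]), array([112.5,  65.5]), 3.8) [181. 137.  84.]
.038 .055 .36 .6 -.47 -.3
scene [138 232  25  28 565] [ 0.489 -0.389  0.048] (array([ 486.7, -390.6]), array([77.9, 55. ]), -0.9) [63. 37. 68.]
side [300 140  15  15 103] [ 0.463 -0.398  0.046] (array([ 464.1, -398.7]), array([79.9, 43.1]), -48.1) [84. 52. 74.]
red (array([655.3,   2.9]), array([194.9, 149.3]), 1.1)
yellow (array([630.7, 199.8]), array([196.4, 150.7]), -0.9)
blue (array([ 663.2, -201.2]), array([195.3, 149.8]), 3.7)
green (array([457.8, 376.1]), array([196.4, 150.5]), 4.3)
white (array([ 481.9, -389.9]), array([198. , 151.6]), -0.4)
```

View pics/sceneD.png

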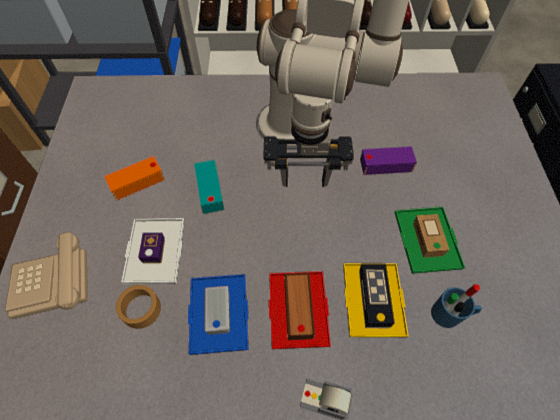

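All five games lie centred in their trays, to within about 5 mm, and the tape roll and mug are where they were. Handing in.

```bash
python3 -c "
from bench import *
print(job_done())"
```

```text
the job is handed in; nothing more can be done
None
```

I took both stacks apart from the top. Each game was set down lid up in the tray of its dot's colour: cards in white, tin in blue, dominoes in red, word game in green and strategy in yellow. The job was handed in at about 34 s of the 138 s allowed, with the gripper open and clear of everything.

**Final check:** In the last scene-camera measurement, four games lay within about 2 mm of their tray centres. The card box was within about 5 mm. All five were within about 1.5° of their tray's length, and their lids were at the expected heights. In the last picture the tape roll, mug and look-alike boxes appear where they started; I did not measure their positions again.

**Disagreements:**
- **White tray:** estimates of its centre along x ranged from 482 to 487 mm, because white segments poorly. That spread accounts for the 5 mm.
- **Side camera:** its last reading of the card box picked up only part of it and was not used. It read heights about 2 mm lower than the scene camera.

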